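# Take a hot test-strip carrier off the hotplate and hang it on the rail

### The job

The copper-strip carrier on the hotplate is hot: take the lifter from its tile, slide the blade under the carrier, lift it off and set it down on the wooden cooling stand, without touching the carrier with the gripper while it is still on the hotplate. Stand the lifter back on its white tile, upright on blade and foot. Then take the carrier by its hanger and hang it level over the rail's bar and let go; do not drop or tip the carrier and leave the other things on the bench where they stand.

Things in the scene. Friction and masses are not known exactly. Their poses are not given: they have to be found in the camera images.
- lifter: The lifter (spatula), loose, about 0.25 kg. Origin: centre of the blade's underside; x along the blade, away from the handle; z up. Steel blade x = -46 to +40 mm, 46 wide (y), 3 thick; behind it a 10 mm rod climbs from x = -44 to -68 mm to a black handle, x = -65 to -180 mm. A wire foot, 54 wide, at x = -172 mm reaches down to blade level, so it stands by itself, handle level.
- lifter_grip (a point): Point to grip on the lifter's straight level handle (20 mm wide in y, 20 mm high), on its centre line: 115 mm behind the blade's centre, 45 mm above the blade's underside. Pinch across the width from above. The lifter's balance point is about 80 mm behind the blade's centre.
- tile: White ceramic tile, fixed, 290 (x) x 90 (y) x 8 mm, on which the lifter stands, lengthways, at the start and at the end. Origin: centre of its underside; its top is 8 mm above the bench.
- carrier: The test-strip carrier, loose, about 0.18 kg: aluminium plate 92 x 92 x 4 mm with three copper strips fixed on it (to 7 mm above the underside) and a C-shaped hanger standing on it, open to +x. Origin: centre of the plate's underside, z up. Balance point about x = 1 mm. At the start it lies on the hotplate's two bars, square within 0.06 rad, hanger upright towards the hotplate's front (-x).
- carrier_grip (a point): Point to grip, from above, on the hanger's arm (x = 0, 94 mm above the plate's underside, 2 mm below the arm's top; there the fingertips stay above the arm's underside). Hanger: 14 mm wide (y = -7 to 7); upright at x = -45 to -40 mm; level arm, x = -45 to +22, 72 to 96 mm above the plate's underside; at the arm's end (x = 17 to 22) a lip reaching down to 58 mm.
- carrier_saddle (a point): Underside of the hanger's arm above the plate's centre (x = 0), 72 mm above the plate's underside: where the bar should bear, within 10 mm along x, for the carrier to hang level.
- hotplate: Fixed hotplate: white housing 150 x 150 mm, dark top 75 mm above the bench, on it two steel bars along x, 100 long, 8 wide, 16 high, centred at y = -38 and +38 mm (68 clear between, ends open). The carrier lies on the bars, 91 mm above the bench, over a 16 mm gap. Origin: centre of its underside; front with controls faces -x, to the robot. May have changed places with the stand.
- stand: Fixed cooling stand: wooden block 120 x 120 mm, 34 high, with two aluminium bars along x just like the hotplate's (100 long, 8 wide, 16 high, at y = -38 and +38 mm); the bars' tops are 50 mm above the bench. Origin: centre of its underside. The carrier goes on the bars, square and centred.
- rail: Fixed rail: a flat level bar, 20 wide (x) x 12 mm high, along y between two posts at y = -90 and +90 mm (12 mm thick, on feet 100 x 30 x 8 mm). The bar's top is 196 mm above the bench, its centre line 190 mm. Origin: on the bench under the bar's middle.
- rail_mid (a point): Middle of the rail's bar, on its centre line, 6 mm below its top.
- amber_bottle: Loose small amber bottle, 36 mm across, 75 high, between the hotplate and the stand; leave alone. Origin: centre of its underside.
- crucible: Loose white crucible, 40 mm across, 35 high; leave alone. Origin: centre of its underside.
- beaker: Loose glass beaker, 66 mm across, 85 high; leave alone. Origin: centre of its underside.
- sample_jar: Loose amber jar, 56 mm across, 80 high; leave alone. Origin: centre of its underside.
- rubber_bulb: Loose rubber bulb, 48 mm across, 52 high; leave alone. Origin: centre of its underside.
- weighing_dish: Loose flat aluminium dish, 60 mm across, 14 high; leave alone. Origin: centre of its underside.
Things that resemble listed ones, but are neither listed nor needed, are in the scene too. Leave any red or yellow look-alike of the lifter alone.

How it is judged:
By the outcome, as a careful person would: the job done as asked, in the order asked, and still so for the second after the job is handed in, with the robot touching nothing.
It also fails if it takes over 72 s, if anything falls off the work surface, if the arm or the gripper's body presses on something with over 40 N, if the wrist force passes 120 N, or if a joint passes its speed limit or range.

### The arm

A 6-joint arm with a two-finger parallel gripper is mounted at the origin on the work surface. World frame = base frame: x ahead of the robot, y to its left, z up, the work surface at z = 0. Lengths are in mm, angles in degrees, forces in N, time in s.
With the tool pointing down it reaches from about 350 to 850 mm from the base axis. Payload 8.1 kg.
Tool frame: the origin (TCP) lies on the centre line of the jaws, within the pads' length; the fingertips stand 19 mm ahead of it and the grasp point (between the pads) is the TCP; z points along the fingers, y is the direction in which the jaws open and shut (so a half turn about z gives the same grasp; the last joint's range is limited). The gripper opens to 85 mm and grips with 20 to 120 N. Pads are 22 mm wide; open, the fingers measure 114 mm over their backs; the gripper's body (76 mm by 85 mm) begins 54 mm behind the grasp point. The pads swing forward as they close: fully open they stand 13 mm farther back than shut.
Start: joints at [-68.09, 7.471, 85.268, -0, 87.261, -4.893], TCP at [270.574, -535.532, 210.892] pointing down, gripper open.
Joint ranges: [-169.43, 169.43], [-51.17, 129.36], [1.28, 143.12], [-76.62, 256.62], [0, 156.53], [-152.29, 152.29]. Speed limits (degrees/s): [136.94, 136.94, 159.86, 180, 180, 180].

### API

Orientations are given as [roll, pitch, yaw] about the fixed x, y, z axes, in that order (R = Rz(yaw) Ry(pitch) Rx(roll)).
In Python, from bench import r, viewer gives the robot as it stands.
- The arm moves only by the tool carry_out, never from a script. Its argument "commands" is a list that holds one entry, the list of rows, each a list of 7 numbers: the finger opening in mm, from 0 to 85.4, then the shift along the tool's x, y, z in mm, then the turn, a rotation vector about the tool's x, y, z in degrees. A call has 1 to 5 rows; each row is the pose to reach, as a shift and turn from the pose commanded when the call began, along the tool's axes at that moment; what a row does not reach only later rows make up. A row lasts 1/8 s, in which the tool goes at most 62.5 mm and 10.7 degrees, less where a joint would pass 70% of its speed; a pose out of reach is approached as far as the arm can. A call with a gripper value outside its range is refused whole. The fingers move at their own pace and stop on an object; "grip_force" is the grip in N (left out, the last holds). Time passes only in rows, so rows that repeat a pose let the fingers close. It gives the time, the measured TCP pose, the force and the opening at its end, in the units of the state.
- r.sense(): the state, without advancing time (a new reading comes with each control period).
- viewer.snapshot(name): name is "side" or "top" or "wrist"; returns the picture (384x512x3 uint8, red, green, blue); there is no depth.
- viewer.calibration(name): a dict with "camera_matrix" (3x3 intrinsics, pixels), "rvec" (rotation vector, rad) and "tvec" (3), from world to camera coordinates, as OpenCV has them. Camera axes: x right, y down, z forward; pixel columns grow to the right and rows downward; lengths in mm; the calibration is good to about 2 mm. The wrist camera is an equidistant fisheye: a pixel r from the principal point sees the ray r / f radians off the axis. A picture is of the moment at which its call begins: read the wrist's pose just before it. calibration takes no time and is no camera call; for the wrist camera it gives the pose at the moment of the call.
- r.hand_in(): hands the job in, once; it reports no verdict.
The state is a dict: "time": time; "joint_pos": joint angles; "qd": joint speeds; "joint_efforts": joint torques, N m; "tool_pos": TCP position; "tcp_rot": TCP orientation; "ft_force": force on the tool from outside, world axes, zero at the start; "wrist_torque": the same for the moment, N m; "finger_gap": finger opening in mm.
Only numpy, scipy, OpenCV 4.12 (cv2) and the standard library are available. Lean on these libraries where they do the work, as an engineer would, in place of code of your own. Each camera call takes 0.05 s, during which the arm holds its last target. There are 200 camera calls.

## Working session

There is one attempt and no reset: what is moved stays moved. The work goes in short steps, Python scripts to look and compute and a tool call to move; the robot and the scene stay as the last step left them, time stands still between calls to the robot, and variables do not carry over. Pictures are saved under pics/ and viewed, about 8 in all and at most 12, crops included, and the job is handed in when it is done.

Besides the shell and the picture viewer there is one more tool, called by a JSON object that holds its "name" and its "arguments", one argument or row to a line. carry_out: Moves the arm, as the interface text tells. Its arguments: {"type":"object","properties":{"commands":{"type":"array","items":{"type":"array","items":{"type":"array","items":{"type":"number"}}}},"grip_force":{"type":"number"}},"required":["commands"]}

```bash
ls; mkdir -p pics; cat > h.py <<'E'
import numpy as np, cv2
from bench import r, viewer
from scipy.spatial.transform import Rotation as Ro
def snap(n,f):
    c=viewer.calibration(n); im=viewer.snapshot(n); cv2.imwrite('pics/'+f,im[:,:,::-1]); return im,c
def ray(c,n,u,v):
    K=np.array(c['camera_matrix'],float); x=(u-K[0,2])/K[0,0]; y=(v-K[1,2])/K[1,1]
    if n=='wrist':
        t=np.hypot(x,y); s=np.sin(t)/max(t,1e-9); d=np.array([x*s,y*s,np.cos(t)])
    else: d=np.array([x,y,1.])
    R=cv2.Rodrigues(np.array(c['rvec'],float))[0]; t=np.array(c['tvec'],float).ravel()
    return -R.T@t, R.T@d
def onz(n,u,v,z,c=None):
    o,d=ray(c or viewer.calibration(n),n,u,v); return (o+d*(z-o[2])/d[2]).round(1)
def proj(n,P,c=None):
    c=c or viewer.calibration(n); K=np.array(c['camera_matrix'],float)
    R=cv2.Rodrigues(np.array(c['rvec'],float))[0]; p=R@np.array(P,float)+np.array(c['tvec'],float).ravel()
    if n=='wrist':
        q=np.hypot(p[0],p[1]); t=np.arctan2(q,p[2]); a=p[:2]/max(q,1e-9)*t
    else: a=p[:2]/p[2]
    return (K[:2,:2]@a+K[:2,2]).round(1)
def Rt():
    s=r.sense(); return np.array(s['tool_pos']),Ro.from_euler('xyz',s['tcp_rot'],degrees=True)
def rel(P,rpy):
    "shift and turn from the present pose to pose P,rpy"
    p,R=Rt(); T=Ro.from_euler('xyz',rpy,degrees=True)
    return R.inv().apply(np.array(P)-p).round(1), np.degrees((R.inv()*T).as_rotvec()).round(2)
E
python3 - <<'E'
from h import *
print(r.sense())
a,c1=snap('top','t0.png'); b,c2=snap('side','s0.png')
for c in (c1,c2): print(c)
cv2.imwrite('pics/a0.png',cv2.resize(a,(800,600),interpolation=cv2.INTER_CUBIC)[:,:,::-1])
cv2.imwrite('pics/b0.png',cv2.resize(b,(800,600),interpolation=cv2.INTER_CUBIC)[:,:,::-1])
E
```

```text
pics
{'time': 0.0, 'joint_pos': array([-6.80883573e+01,  7.51425652e+00,  8.53301196e+01,  4.41809839e-04,
        8.72630647e+01, -4.89378437e+00]), 'qd': array([-0.07021212,  0.00319403, -0.0957522 , -0.06999273, -0.04581996,
       -0.04315249]), 'joint_efforts': array([ 1.94902168e-03, -5.69389987e+01, -5.00555706e+01,  9.91979687e-05,
        1.42883405e-02, -3.12701775e-05]), 'tool_pos': array([ 270.36772866, -534.95763074,  209.84531121]), 'tcp_rot': array([-1.79892988e+02, -9.60530875e-03,  2.68053966e+01]), 'ft_force': array([-0.03116003,  0.80925875,  0.14262432]), 'wrist_torque': array([ 0.00842181, -0.01783901, -0.04758237]), 'finger_gap': 85.2999304552849}
{'camera_matrix': array([[384.73311321,   0.        , 249.07982658],
       [  0.        , 384.73311321, 191.46106714],
       [  0.        ,   0.        ,   1.        ]]), 'rvec': array([ 2.10042438, -2.15619573,  0.2036141 ]), 'tvec': array([  80.81908988,  483.59741606, 1422.76367163])}
{'camera_matrix': array([[417.39807677,   0.        , 255.94634362],
       [  0.        , 417.39807677, 188.4966417 ],
       [  0.        ,   0.        ,   1.        ]]), 'rvec': array([ 0.73675583, -2.4794586 ,  1.28808788]), 'tvec': array([ 426.44886137,  230.76769097, 1286.25314821])}
```

View pics/a0.png

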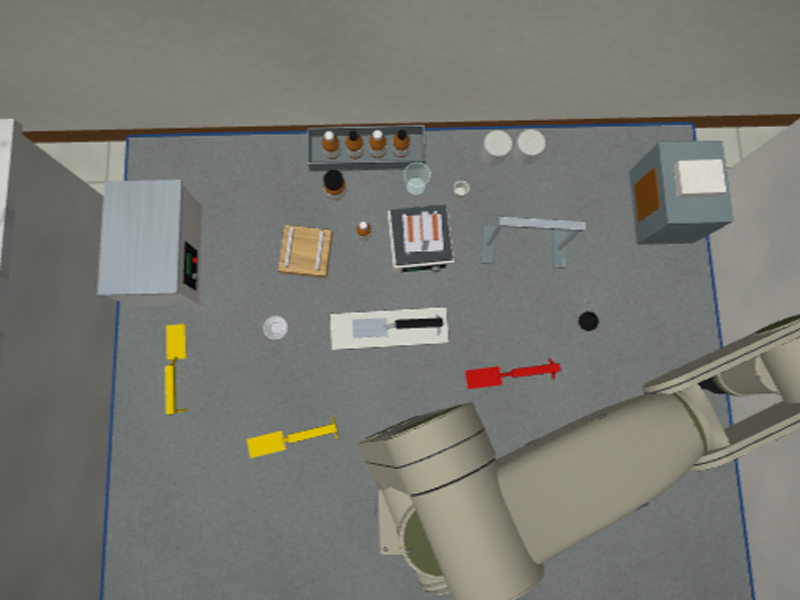

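View pics/b0.png

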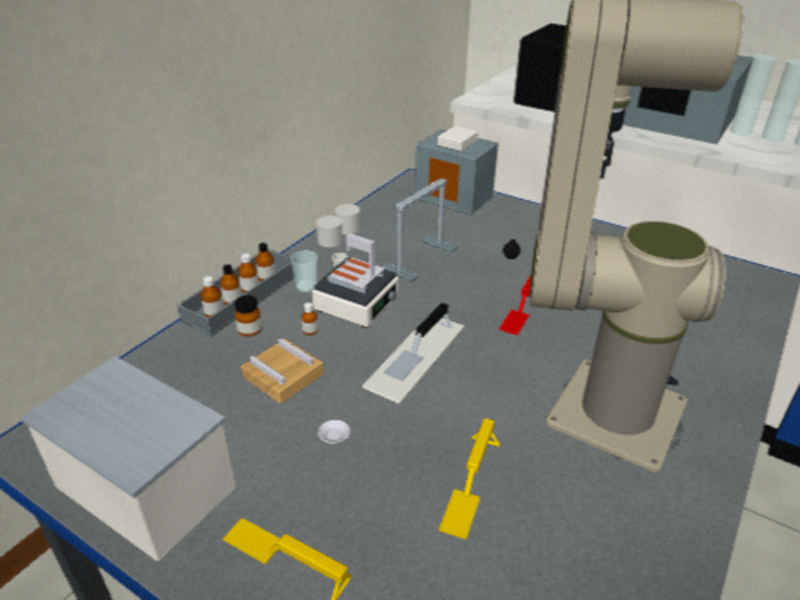

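The top view (800x600) shows the lifter on its tile at (390,328), with the blade to the left (+y). The hotplate and carrier are at (420,237), the stand at (305,250) and the rail at (535,225). The bottle stands between hotplate and stand at (363,229).

```bash
python3 - <<'E'
from h import *
c=viewer.calibration('top'); s=.64
def P(name,z,*uv): print(name,[onz('top',(u+.5)*s-.5,(v+.5)*s-.5,z,c).tolist()[:2] for u,v in uv])
P('tile',8,(330,316),(446,307),(449,343),(331,349))
P('blade',10,(353,320),(388,318),(388,336),(354,338))
P('handle',63,(396,325),(442,321),(442,329))
P('hot top',75,(388,210),(448,206),(453,262),(396,268))
P('carrier',98,(404,214),(440,211),(443,248),(407,252))
P('stand',34,(284,225),(331,228),(327,276),(278,272))
P('standbars',50,(291,228),(286,266),(323,231),(318,269))
P('railbar',196,(500,218),(585,222),(585,230),(500,226))
P('bottle',60,(363,228));P('bulb',30,(588,321));P('dish',7,(275,328));P('jar',60,(334,184))
im=cv2.imread('pics/t0.png'); hsv=cv2.cvtColor(im,cv2.COLOR_BGR2HSV)
def rect(name,m,z,box):
    M=np.zeros(m.shape,np.uint8);x0,y0,x1,y1=[int(k*s) for k in box];M[y0:y1,x0:x1]=m[y0:y1,x0:x1]
    cs=cv2.findContours(M,0,2)[0];k=max(cs,key=cv2.contourArea);q=np.array([onz('top',a,b,z,c)[:2] for a,b in k[:,0]],np.float32)
    print(name,cv2.minAreaRect(q))
g=im.min(2).astype(int)
rect('tile',((g>190)*255).astype('u1'),8,(320,300,460,355))
rect('handle',((im.max(2)<60)*255).astype('u1'),63,(390,310,450,340))
rect('stand',((hsv[...,1]>90)*255).astype('u1'),34,(270,215,340,285))
rect('hot',((im.max(2)<75)*255).astype('u1'),75,(380,195,460,265))
rect('rail',((g>140)*255).astype('u1'),196,(496,212,588,234))
E
```

```text
tile [[454.2, 216.8], [469.5, -72.9], [379.1, -76.3], [371.9, 215.0]]
blade [[442.4, 159.7], [445.1, 72.7], [400.2, 73.9], [397.4, 157.9]]
handle [[419.6, 54.4], [426.4, -56.0], [407.1, -55.2]]
hot top [[703.3, 66.1], [709.9, -81.8], [567.9, -87.6], [556.6, 50.6]]
carrier [[684.4, 28.0], [689.8, -59.2], [597.2, -62.5], [589.6, 23.8]]
stand [[684.5, 328.0], [673.7, 210.0], [550.4, 221.0], [563.7, 342.2]]
standbars [[671.2, 307.9], [574.5, 319.8], [661.5, 228.5], [564.9, 241.4]]
railbar [[636.7, -183.1], [622.6, -373.2], [604.0, -371.6], [618.0, -182.0]]
bottle [[663.6, 128.8]]
bulb [[421.9, -417.3]]
dish [[427.8, 353.4]]
jar [[779.9, 199.2]]
tile ((420.67071533203125, 71.77954864501953), (86.9164810180664, 282.700439453125), 2.02136492729187)
handle ((423.19732666015625, 0.9006118774414062), (108.53447723388672, 18.91303062438965), 88.46839904785156)
stand ((616.2285766601562, 275.45989990234375), (118.97208404541016, 123.20986938476562), 82.11038208007812)
hot ((582.184326171875, -49.343624114990234), (20.10462188720703, 66.14625549316406), 3.8414158821105957)
rail ((622.8911743164062, -277.5168762207031), (189.2520294189453, 18.60633087158203), 85.34305572509766)
```

```bash
python3 - <<'E'
from h import *
print(rel((423,1,200),(180,0,91))); print({k:v for k,v in viewer.calibration('wrist').items()}, ray(viewer.calibration('wrist'),'wrist',256,192))
E
```

```text
(array([ 377.9, -409.6,   10.7]), array([-8.00e-02, -6.00e-02, -6.42e+01]))
{'camera_matrix': array([[297.31863964,   0.        , 254.49711659],
       [  0.        , 297.31863964, 196.55730696],
       [  0.        ,   0.        ,   1.        ]]), 'rvec': array([-2.44081789,  1.50101912,  0.24019403]), 'tvec': array([-600.07653351,  -40.07187059,  380.56614072])} (array([ 341.83068428, -500.46752662,  373.11154689]), array([-0.26127505, -0.13547471, -0.95571018]))
```

{"name": "carry_out", "arguments": {
  "commands": [
    [[85,75,-82,2,0,0,-10],[85,125,-136,4,0,0,-20],[85,175,-190,5,0,0,-30],[85,215,-233,6,0,0,-38],[85,258,-280,7,0,0,-46]]
  ]
}}

```text
time: 0.72
tool_pos: [356.0, -233.0, 204.6]
tcp_rot: [-180.0, -0.0, 73.0]
ft_force: [1.1, -0.1, -0.1]
finger_gap: 85.0
```

```bash
python3 - <<'E'
from h import *
print(rel((423,1,200),(180,0,91)))
E
```

```text
(array([243.3,  -4.1,   4.7]), array([ -0.  ,  -0.02, -17.96]))
```

{"name": "carry_out", "arguments": {
  "commands": [
    [[85,60,-1,1,0,0,-6],[85,120,-2,2,0,0,-12],[85,180,-3,4,0,0,-18],[85,230,-4,4,0,0,-18],[85,243,-4,5,0,0,-18]]
  ]
}}

```text
time: 1.35
tool_pos: [424.1, 0.9, 199.8]
tcp_rot: [-180.0, -0.0, 91.0]
ft_force: [0.1, 0.2, 0.1]
finger_gap: 84.6
```

```bash
python3 - <<'E'
from h import *
p,R=Rt();print(p,R.as_euler('xyz',degrees=True))
im,c=snap('wrist','w1.png'); im2,_=snap('top','t1.png')
hsv=cv2.cvtColor(im,cv2.COLOR_RGB2HSV)
cv2.imwrite('pics/w1b.png',cv2.resize(im,(800,600))[:,:,::-1]); np.save('c1.npy',c,allow_pickle=True)
E
```

```text
[424.06034187   0.90715185 199.77760089] [-1.79982106e+02 -3.20833020e-02  9.10199096e+01]
```

View pics/w1b.png

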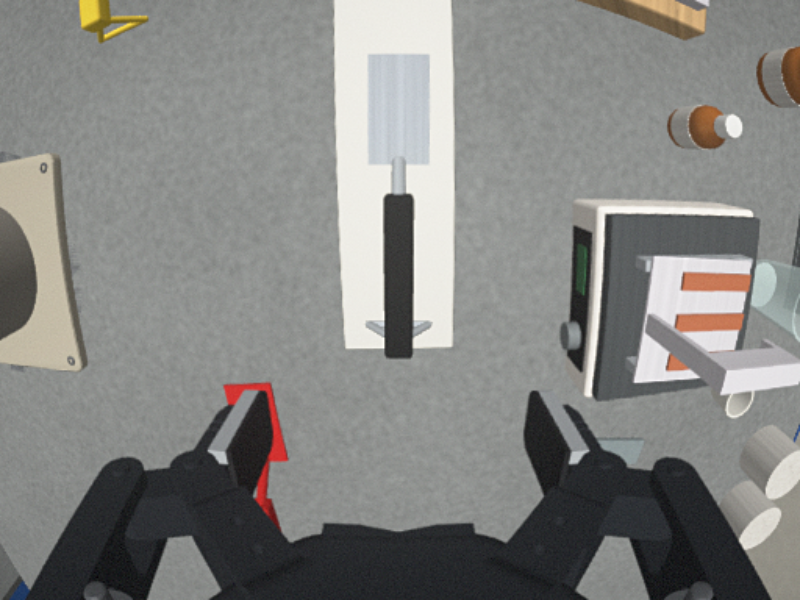

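The wrist view is clear. The blade is at (368..430, 54..163), the handle at (384..413, 195..357), and the tile's near corners at (345,348) and (452,346). The hotplate and carrier are at right.

```bash
python3 - <<'E'
from h import *
c=np.load('c1.npy',allow_pickle=True).item(); s=.64
def P(name,z,*uv): print(name,[onz('wrist',(u+.5)*s-.5,(v+.5)*s-.5,z,c).tolist()[:2] for u,v in uv])
P('blade',11,(368,54),(429,54),(430,163),(369,163))
P('tile',8,(345,348),(452,346),(340,180),(454,180))
P('handle',63,(384,195),(413,195),(386,357),(412,357))
P('hot75',75,(609,214),(758,217),(594,398),)
P('strip',98,(683,273),(750,271),(671,370)); P('plate95',95,(647,257),(635,382),(751,256))
P('bars91',91,(638,262),(627,362)); P('armtop',187,(725,390))
E
```

```text
blade [[399.5, 162.1], [444.7, 163.0], [447.1, 78.8], [401.6, 78.0]]
tile [[381.8, -72.2], [470.8, -68.9], [379.5, 64.9], [465.9, 66.4]]
handle [[414.6, 57.5], [433.2, 57.9], [417.1, -55.0], [435.5, -54.7]]
hot75 [[563.8, 53.5], [702.7, 64.4], [574.0, -83.4]]
strip [[615.6, 20.9], [680.4, 25.7], [622.3, -50.7]]
plate95 [[585.9, 29.6], [594.7, -60.6], [681.6, 36.3]]
bars91 [[581.7, 25.1], [586.6, -46.5]]
armtop [[596.3, -20.3]]
```

{"name": "carry_out", "arguments": {
  "commands": [
    [[85,8,1,50,0,0,-0.2],[85,8,1,100,0,0,-0.2],[85,8,1,135,0,0,-0.2],[60,8,1,147,0,0,-0.2],[10,8,1,147,0,0,-0.2]]
  ],
  "grip_force": 110
}}

```text
time: 2.08
tool_pos: [424.5, 5.4, 53.0]
tcp_rot: [-179.9, 0.0, 90.9]
ft_force: [0.4, -0.0, 0.8]
finger_gap: 51.4
```

{"name": "carry_out", "arguments": {
  "commands": [
    [[0,0,0,0,0,0,0],[0,0,0,0,0,0,0],[0,0,0,0,0,0,0],[0,0,0,0,0,0,0]]
  ]
}}

```text
time: 2.58
tool_pos: [425.2, 6.4, 53.4]
tcp_rot: [180.0, 0.0, 91.0]
ft_force: [0.3, -0.0, -0.1]
finger_gap: 0.1
```

```bash
python3 - <<'E'
from h import *
s=r.sense();print(s['time'],s['finger_gap'],s['tool_pos'],s['tcp_rot'],s['ft_force'])
E
```

```text
2.575 0.10604974970557017 [425.15630638   6.38414055  53.42340416] [1.79960165e+02 5.19813999e-03 9.10130636e+01] [ 0.28953048 -0.03951641 -0.09915987]
```

```bash
python3 - <<'E'
from h import *
im,c=snap('wrist','w2.png'); b,_=snap('side','s2.png')
x=cv2.resize(im,(400,300)); y=cv2.resize(b[150:310,200:400],(400,300),interpolation=cv2.INTER_CUBIC)
cv2.imwrite('pics/w2b.png',np.hstack([cv2.resize(im[:,64:448],(400,400)),cv2.resize(b[150:310,200:360],(400,400),interpolation=cv2.INTER_CUBIC)])[:,:,::-1])
E
```

```text
(no output)
```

View pics/w2b.png

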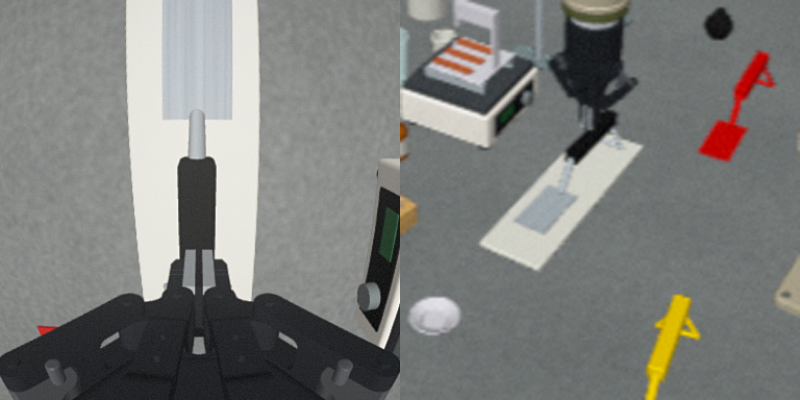

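```bash
python3 - <<'E'
from h import *
c=viewer.calibration('wrist'); o,d=ray(c,'wrist',256,192); print(o, r.sense()['tool_pos'], proj('wrist',r.sense()['tool_pos'],c))
k=.96
for z in (11,): print([onz('wrist',64+u*k,v*k,z,c).tolist() for u,v in ((163,118),(232,118))])
for z in (43,53,63): print(z,[onz('wrist',64+u*k,v*k,z,c).tolist() for u,v in ((179,160),(215,160))])
im=cv2.imread('pics/w2.png'); b=cv2.imread('pics/s2.png')
pp=proj('side',r.sense()['tool_pos']); print(pp); x,y=pp.astype(int)
print([proj('side',(425,6,z)).tolist() for z in (34,53,63,80)])
A=cv2.resize(im[200:340,190:330],(500,500),interpolation=cv2.INTER_CUBIC); B=cv2.resize(b[y-30:y+20,x-15:x+15],(300,500),interpolation=cv2.INTER_CUBIC)
cv2.imwrite('pics/z2.png',np.hstack([A,B]))
E
```

```text
[423.88960366  84.87494563 216.3264386 ] [424.94766215   6.40852661  53.16989874] [253.7 236.4]
[[400.9, 77.7, 11.0], [446.2, 78.4, 11.0]]
43 [[413.6, 55.0, 43.0], [433.9, 55.3, 43.0]]
53 [[414.2, 56.7, 53.0], [433.4, 57.0, 53.0]]
63 [[414.7, 58.4, 63.0], [432.8, 58.7, 63.0]]
[275.2 204.4]
[[275.1, 208.7], [275.3, 204.3], [275.4, 202.0], [275.6, 198.1]]
```

View pics/z2.png

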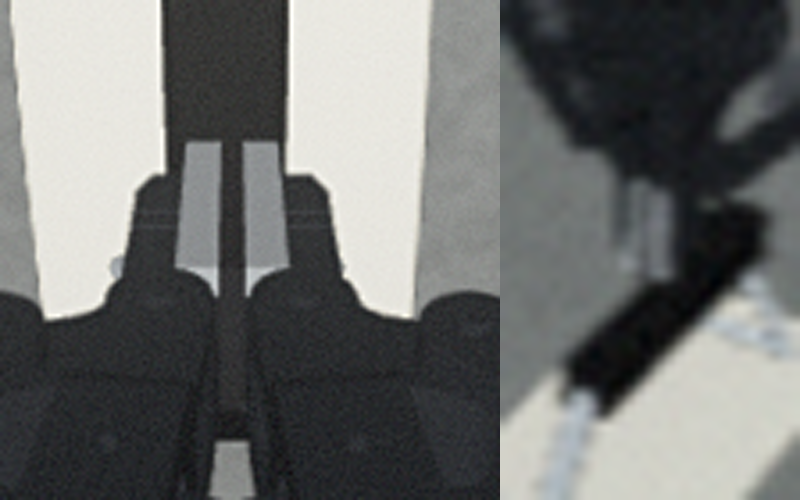

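```bash
python3 - <<'E'
from h import *
p,R=Rt(); c=viewer.calibration('wrist'); o,d=ray(c,'wrist',254,196)
print('cam in tool',R.inv().apply(o-p),R.inv().apply(d))
for x in (-11,0,11):
  for z in (-20,-10,0,10,19): print(x,z,[proj('wrist',p+R.apply((x,y,z)),c).tolist() for y in (-10,0,10)])
E
```

```text
cam in tool [  78.4671125     0.36600615 -163.15922652] [-0.30744869 -0.00106514  0.95156406]
-11 -20 [[235.9, 269.1], [253.7, 269.2], [271.5, 269.1]]
-11 -10 [[236.8, 260.2], [253.7, 260.3], [270.6, 260.2]]
-11 0 [[237.7, 252.2], [253.7, 252.2], [269.8, 252.2]]
-11 10 [[238.5, 244.8], [253.8, 244.9], [269.1, 244.8]]
-11 19 [[239.1, 238.8], [253.8, 238.8], [268.5, 238.8]]
0 -20 [[235.4, 252.1], [253.7, 252.2], [272.0, 252.1]]
0 -10 [[236.4, 243.8], [253.7, 243.9], [271.0, 243.8]]
0 0 [[237.3, 236.3], [253.7, 236.4], [270.2, 236.3]]
0 10 [[238.1, 229.6], [253.8, 229.6], [269.4, 229.6]]
0 19 [[238.8, 224.0], [253.8, 224.0], [268.8, 224.0]]
11 -20 [[234.8, 234.0], [253.6, 234.0], [272.5, 234.0]]
11 -10 [[235.9, 226.4], [253.7, 226.5], [271.4, 226.4]]
11 0 [[236.9, 219.6], [253.7, 219.7], [270.5, 219.6]]
11 10 [[237.7, 213.5], [253.7, 213.5], [269.7, 213.5]]
11 19 [[238.5, 208.5], [253.8, 208.5], [269.1, 208.5]]
```

```bash
python3 - <<'E'
from h import *
p,R=Rt(); c=viewer.calibration('wrist')
def pt(u,v,y):
    o,d=ray(c,'wrist',u,v); a=R.inv().apply(o-p); b=R.inv().apply(d); return (a+b*(y-a[1])/b[1]).round(1)
k=.64
for (u,v,y) in ((262,392,-42.5),(530,392,42.5),(212,460,-42.5),(583,460,42.5),(245,395,-46),(267,465,-42.5),(528,465,42.5)): print((u,v),pt(u*k,v*k,y))
print(np.array(r.sense()['finger_gap']))
# closed: silver outer edges
im=cv2.imread('pics/w2.png',0); print(im[255,225:285].tolist()); print(im[242,225:285].tolist())
E
```

```text
(262, 392) [  9.2 -42.5 -37.2]
(530, 392) [  8.9  42.5 -36.5]
(212, 460) [ 14.7 -42.5 -81.2]
(583, 460) [ 15.8  42.5 -82.7]
(245, 395) [ 11.5 -46.  -43.5]
(267, 465) [-15.  -42.5 -43.5]
(528, 465) [-13.3  42.5 -45.7]
-0.17810585524250072
[231, 239, 183, 83, 50, 51, 58, 55, 56, 50, 53, 54, 58, 49, 54, 72, 134, 141, 142, 146, 143, 139, 142, 142, 150, 148, 99, 53, 54, 49, 48, 50, 49, 99, 140, 146, 142, 140, 142, 142, 142, 143, 146, 133, 76, 49, 56, 53, 53, 53, 54, 50, 56, 60, 46, 43, 63, 176, 236, 233]
[230, 228, 230, 230, 229, 228, 231, 230, 230, 235, 243, 124, 46, 47, 50, 43, 66, 143, 147, 146, 146, 144, 146, 144, 145, 145, 124, 52, 43, 52, 56, 45, 60, 122, 149, 147, 144, 139, 140, 143, 146, 147, 138, 59, 88, 200, 235, 232, 230, 230, 232, 229, 231, 230, 228, 231, 229, 231, 229, 228]
```

The pads closed above the handle. From the wrist view, the fingertips sit about 44 mm behind where the reported TCP puts them: tips at tool z of about -26, not +19. The camera pose itself agrees with the blade's known width. I'll open, go about 42 mm lower while watching the force, and grip.

{"name": "carry_out", "arguments": {
  "commands": [
    [[60,0,0,0,0,0,0],[60,0,0,0,0,0,0],[60,0,0,0,0,0,0],[60,1,0,10,0,0,0],[60,2,0,20,0,0,0]]
  ]
}}

```text
time: 3.3
tool_pos: [424.7, 8.4, 32.2]
tcp_rot: [-180.0, -0.0, 91.0]
ft_force: [-0.3, 0.9, 0.1]
finger_gap: 60.1
```

{"name": "carry_out", "arguments": {
  "commands": [
    [[60,0,0,10,0,0,0],[60,0,0,16,0,0,0],[60,0,0,22,0,0,0],[0,0,0,22,0,0,0],[0,0,0,22,0,0,0]]
  ]
}}

```text
time: 3.92
tool_pos: [425.1, 8.3, 11.3]
tcp_rot: [180.0, 0.0, 91.0]
ft_force: [0.1, 0.2, -0.2]
finger_gap: 24.1
```

{"name": "carry_out", "arguments": {
  "commands": [
    [[0,0,0,0,0,0,0],[0,0,0,0,0,0,0]]
  ]
}}

```text
time: 4.18
tool_pos: [425.4, 8.3, 11.6]
tcp_rot: [179.9, 0.0, 91.0]
ft_force: [-1.0, -0.8, 4.0]
finger_gap: 18.6
```

{"name": "carry_out", "arguments": {
  "commands": [
    [[0,0,0,0,0,0,0],[0,0,0,-15,0,0,0],[0,0,0,-40,0,0,0],[0,0,0,-80,0,0,0],[0,0,0,-140,0,0,0]]
  ]
}}

```text
time: 4.8
tool_pos: [422.7, 8.6, 151.0]
tcp_rot: [-179.8, -0.0, 91.0]
ft_force: [2.3, -0.9, -1.1]
finger_gap: 18.2
```

```bash
python3 - <<'E'
from h import *
import time
p,R=Rt();print(r.sense())
im,c=snap('wrist','w3.png'); b,_=snap('side','s3.png'); np.save('c3.npy',[c,p,R.as_matrix()],allow_pickle=True)
cv2.imwrite('pics/w3b.png',np.hstack([cv2.resize(im[:,64:448],(400,400)),cv2.resize(b[100:300,180:380],(400,400),interpolation=cv2.INTER_CUBIC)])[:,:,::-1])
E
```

```text
{'time': 4.8, 'joint_pos': array([-5.79117254e+00, -1.89391843e+01,  1.16194856e+02,  3.12256856e-03,
        8.29950621e+01, -6.79448565e+00]), 'qd': array([-3.21653784e-03, -2.76000274e+01, -3.28596121e+01,  1.30312233e-01,
        5.78039486e+01, -4.97830900e-02]), 'joint_efforts': array([ 2.93067517e-01, -3.00501752e+01, -4.57312274e+01,  6.99316571e-02,
       -1.79952297e+00, -4.80421266e-03]), 'tool_pos': array([422.73259474,   8.60978441, 151.02235715]), 'tcp_rot': array([-1.79751393e+02, -3.27396774e-02,  9.10028545e+01]), 'ft_force': array([ 2.2747746 , -0.88898277, -1.13836016]), 'wrist_torque': array([-0.07950963, -0.10380648, -0.00526495]), 'finger_gap': 18.22739250884268}Traceback (most recent call last):
  File "<stdin>", line 4, in <module>
    arr = np.asanyarray(arr)
ValueError: setting an array element with a sequence. The requested array has an inhomogeneous shape after 1 dimensions. The detected shape was (3,) + inhomogeneous part.
```

```bash
python3 - <<'E'
from h import *
import pickle
s=r.sense();print(s['time'],s['tool_pos'],s['finger_gap'],s['qd'].round(1))
p,R=Rt()
im,c=snap('wrist','w3.png'); b,_=snap('side','s3.png'); pickle.dump((c,p,R.as_matrix()),open('c3.pkl','wb'))
cv2.imwrite('pics/w3b.png',np.hstack([cv2.resize(im[:,64:448],(400,400)),cv2.resize(b[100:300,180:380],(400,400),interpolation=cv2.INTER_CUBIC)])[:,:,::-1])
E
```

```text
4.9 [428.88668586   8.00755276 158.97900983] 18.663242868579005 [ 0.   2.7  5.  -0.  -5.2 -0. ]
```

View pics/w3b.png

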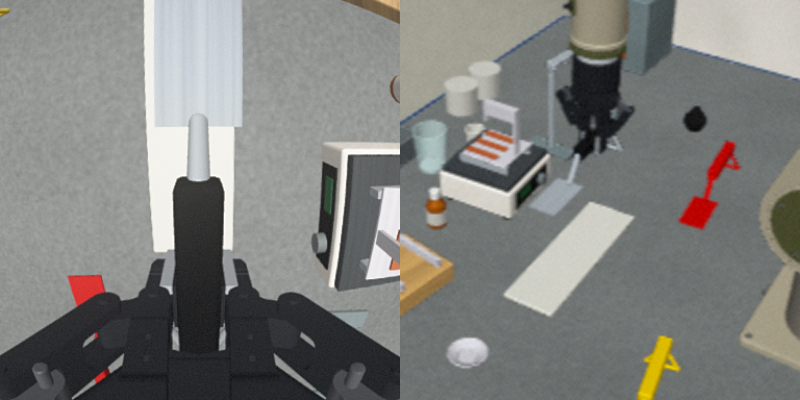

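```bash
python3 - <<'E'
from h import *
import pickle
c,p,R=pickle.load(open('c3.pkl','rb')); k=.96
im=cv2.imread('pics/w3.png',0)
for v in (20,60,100,115): 
    row=im[v,195:320].astype(int); g=np.abs(np.diff(row)); print(v,[(int(i)+195,int(row[i+1]-row[i])) for i in np.where(g>18)[0]])
for u in (225,240,275,285): 
    col=im[100:140,u].astype(int);g=np.diff(col); i=np.argmax(abs(g));print(u,i+100,g[i])
def tl(u,v):
    o,d=ray(c,'wrist',u,v); return R.T@(o-p),R.T@d
def pair(a,b,w):
    o,d1=tl(*a);_,d2=tl(*b); d1=d1/d1[2];d2=d2/d2[2]; z=w/abs((d1-d2)[1]); return (o+d1*z).round(1),(o+d2*z).round(1)
print(pair((64+155*k,127*k),(64+242*k,127*k),46)); print(pair((64+155*k,60*k),(64+242*k,60*k),46))
print('handle front',pair((64+175*k,182*k),(64+221*k,182*k),20))
print('tile',[onz('side',180+(u-400)/2,100+v/2,8).tolist() for u,v in ((595,203),(633,217),(550,315),(505,294))])
E
```

```text
20 [(201, 76), (211, -21), (295, -22), (296, -25)]
60 [(201, 32), (202, 62), (211, -23), (295, -19), (296, -30)]
100 [(202, 44), (203, 33), (211, -20), (295, -20), (296, -28)]
115 [(203, 53), (204, 28), (244, -28), (263, 38), (295, -22), (296, -25)]
225 121 27
240 121 26
275 121 20
285 121 20
(array([ 68.3, -22.5,   1. ]), array([68.3, 23.5,  1. ]))
(array([104.7, -22.5,   3.7]), array([104.7,  23.5,   3.7]))
handle front (array([ 46.4,  -9.7, -32.5]), array([ 46.4,  10.3, -32.5]))
tile [[455.5, -64.8, 8.0], [377.8, -66.5, 8.0], [368.1, 221.7, 8.0], [453.3, 221.7, 8.0]]
```

```bash
python3 - <<'E'
from h import *
import pickle
c,p,R=pickle.load(open('c3.pkl','rb'))
im=cv2.imread('pics/w3.png',0).astype(float); im=cv2.GaussianBlur(im,(1,5),0)
def tl(u,v):
    o,d=ray(c,'wrist',u,v); return R.T@(o-p),R.T@d
def sub(row,a,b):
    g=np.abs(np.diff(row[a:b])); return a+.5+(g*np.arange(len(g))).sum()/g.sum()
for v in range(5,120,10):
    a=sub(im[v],208,215);b=sub(im[v],292,300)
    o,d1=tl(a,v);_,d2=tl(b,v); d1=d1/d1[2];d2=d2/d2[2]; z=46/abs((d1-d2)[1])
    print(v,round(a,1),round(b,1),((o+d1*z+o+d2*z)/2).round(1))
E
```

```text
5 211.7 295.8 [1.354e+02 1.000e-01 9.000e-01]
15 211.4 295.7 [ 1.292e+02 -1.000e-01  9.000e-01]
25 211.5 296.1 [1.233e+02 1.000e-01 1.000e+00]
35 211.4 295.9 [117.4  -0.    1.4]
45 211.1 296.1 [111.5  -0.    0.7]
55 211.6 296.0 [1.059e+02 1.000e-01 1.800e+00]
65 211.3 296.1 [100.1   0.    1.1]
75 211.4 296.1 [94.5  0.   1.2]
85 211.6 296.3 [88.9  0.2  0.7]
95 211.5 296.0 [83.3  0.1  0.8]
105 211.8 296.0 [77.8  0.1  1. ]
115 211.8 295.8 [72.2  0.1  0.7]
```

{"name": "carry_out", "arguments": {
  "commands": [
    [[0,0,-12,0,0,0,8],[0,-6,-25,0,0,0,18],[0,-12,-36,0,0,0,28],[0,-18,-40,0,0,0,38],[0,-24,-40,0,0,0,48]]
  ]
}}

```text
time: 5.62
tool_pos: [383.3, -16.2, 148.9]
tcp_rot: [-179.8, 0.1, 42.7]
ft_force: [0.5, 0.1, -1.7]
finger_gap: 18.4
```

{"name": "carry_out", "arguments": {
  "commands": [
    [[0,0,0,5,0,0,8],[0,0,0,15,0,0,18],[0,0,0,25,0,0,28],[0,0,0,35,0,0,35],[0,0,0,40,0,0,38.5]]
  ]
}}

```text
time: 6.25
tool_pos: [383.0, -15.9, 108.3]
tcp_rot: [-179.9, 0.3, 4.3]
ft_force: [0.7, -0.5, -2.3]
finger_gap: 18.7
```

```bash
python3 - <<'E'
from h import *
import pickle
s=r.sense();print(s['time'],s['tool_pos'],s['tcp_rot'],s['finger_gap'],s['qd'].round(1))
p,R=Rt()
im,c=snap('wrist','w4.png'); pickle.dump((c,p,R.as_matrix()),open('c4.pkl','wb'))
cv2.imwrite('pics/w4b.png',cv2.resize(im,(800,600))[:,:,::-1])
E
```

```text
6.25 [383.00223849 -15.92854432 108.30352855] [-179.92204299    0.28545886    4.33041228] 18.73896092520701 [ 0.   2.1  2.2  0.  -4.7 26.3]
```

View pics/w4b.png

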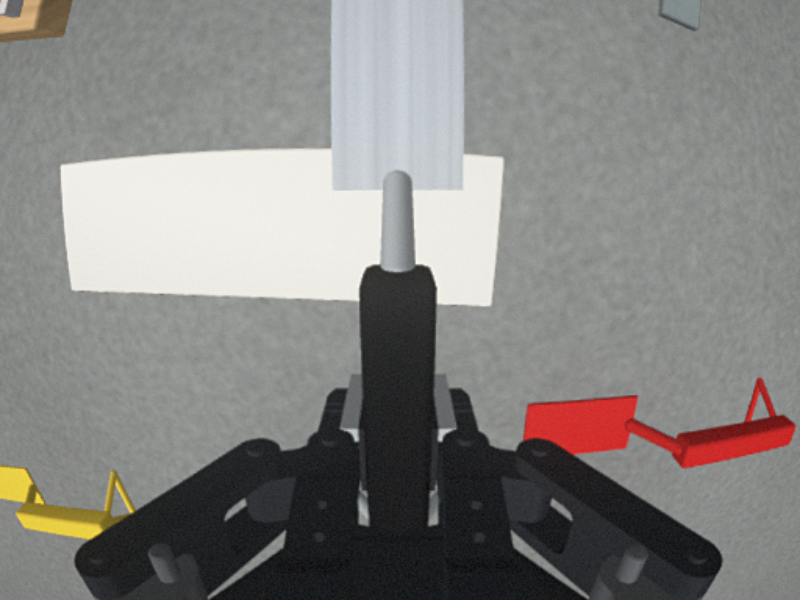

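Picture 7 shows the lifter held straight, with the empty tile at (61,165), (503,157), (490,305) and (70,290). The hotplate is out of view, so I'll use the earlier measurement.

```bash
python3 - <<'E'
from h import *
import pickle
c,p,R=pickle.load(open('c4.pkl','rb')); s=.64
print('tile',[onz('wrist',(u+.5)*s-.5,(v+.5)*s-.5,8,c).tolist() for u,v in ((61,165),(503,157),(490,305),(70,290))])
print(Rt()[0]); u=np.array([np.cos(np.radians(4.5)),np.sin(np.radians(4.5)),0]);C=np.array([638,-12,85.])
for d in (236,121.5): print(rel(C-d*u,(180,0,4.5)))
# side-camera check of the carrier: predicted plate corners (top z 95)
v=np.array([-u[1],u[0],0])
for a,b in ((-46,-46),(-46,46),(46,-46),(46,46)):
    Q=C+a*u+b*v; Q[2]=95; print(proj('side',Q),proj('top',Q))
b=cv2.imread('pics/s3.png'); a=cv2.imread('pics/t0.png')
for im,n in ((b,'side'),(a,'top')):
    pts=np.array([proj(n,(C+x*u+y*v)[:2].tolist()+[95]) for x,y in ((-46,-46),(-46,46),(46,46),(46,-46))])
    x0,y0=(pts.min(0)-15).astype(int); k=400/(np.ptp(pts,0).max()+30)
    m=cv2.resize(im,None,fx=k,fy=k,interpolation=cv2.INTER_CUBIC)[int(y0*k):int(y0*k)+400,int(x0*k):int(x0*k)+400]
    cv2.polylines(m,[((pts+.5-[x0,y0])*k).astype(int)],True,(0,255,0),1); globals()[n]=m
cv2.imwrite('pics/chk.png',np.hstack([side,top]))
E
```

```text
tile [[460.3, 217.1, 8.0], [470.5, -69.6, 8.0], [382.4, -72.4, 8.0], [371.9, 216.4, 8.0]]
[382.7310209  -15.89192173 107.81164191]
(array([19. , 16.1, 22.7]), array([-0.09,  0.32, -0.3 ]))
(array([133.5,  15.5,  22. ]), array([-0.09,  0.32, -0.3 ]))
[245.1 170.4] [283.  159.1]
[232.2 182.7] [258.6 161.6]
[223.8 163.9] [280.1 135.7]
[210.2 175.7] [255.9 138.1]
```

View pics/chk.png

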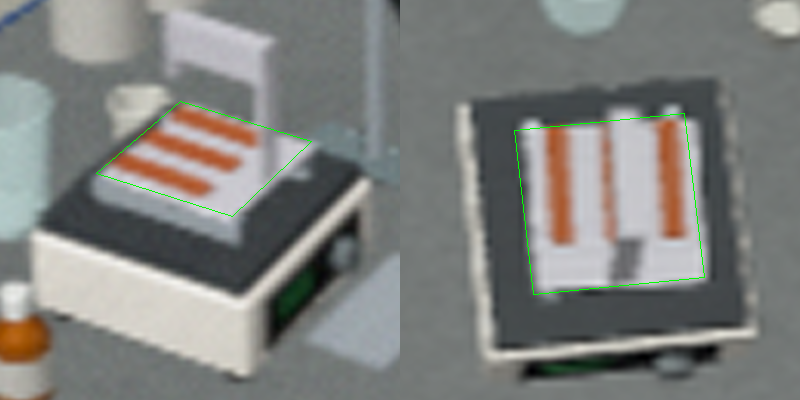

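Outline against the pictures: it fits the side view. In the top view the carrier lies about 3 mm further to -y, so I'll shift by that and enter.

{"name": "carry_out", "arguments": {
  "commands": [
    [[0,0,10,12,0,0.3,-0.3],[0,8,17.5,22,0,0.3,-0.3],[0,15,17.5,22,0,0.3,-0.3],[0,15,17.5,22,0,0.3,-0.3]]
  ]
}}

```text
time: 6.8
tool_pos: [401.7, -32.7, 88.9]
tcp_rot: [-180.0, -0.3, 4.8]
ft_force: [0.7, -0.0, -2.0]
finger_gap: 18.6
```

```bash
python3 - <<'E'
from h import *
u=np.array([np.cos(np.radians(4.3)),np.sin(np.radians(4.3)),0]);C=np.array([638,-14,85.])
s=r.sense(); print(s['tool_pos'],s['tcp_rot'],s['ft_force'])
for d in (121.5,): print(rel(C-d*u,(180,0,4.3)))
E
```

```text
[401.65990282 -32.68897593  88.89020638] [-179.98340544   -0.26839064    4.82318672] [ 0.70503571 -0.03432558 -2.04626514]
(array([1.156e+02, 1.000e-01, 4.400e+00]), array([-0.02, -0.27,  0.52]))
```

{"name": "carry_out", "arguments": {
  "commands": [
    [[0,0,0,4,0,-0.2,0.5],[0,10,0,4,0,-0.2,0.5],[0,25,0,4,0,-0.2,0.5],[0,25,0,4,0,-0.2,0.5]]
  ]
}}

```text
time: 7.3
tool_pos: [427.6, -30.4, 85.5]
tcp_rot: [180.0, -0.1, 4.3]
ft_force: [-0.2, -0.8, -3.0]
finger_gap: 18.3
```

```bash
python3 - <<'E'
from h import *
u=np.array([np.cos(np.radians(4.3)),np.sin(np.radians(4.3)),0]);C=np.array([638,-14,85.])
s=r.sense(); print(s['tool_pos'],s['tcp_rot'],s['ft_force'])
for d in (121.5,): print(rel(C-d*u,(180,0,4.3)))
E
```

```text
[427.60368374 -30.38196291  85.49922222] [ 1.79994207e+02 -1.44165730e-01  4.33658485e+00] [-0.18116811 -0.82403875 -2.98621667]
(array([89.5, -0.5,  0.7]), array([ 0.01, -0.14,  0.04]))
```

{"name": "carry_out", "arguments": {
  "commands": [
    [[0,10,-0.5,0.5,0,-0.1,0],[0,20,-0.5,0.5,0,-0.1,0],[0,30,-0.5,0.5,0,-0.1,0],[0,30,-0.5,0.5,0,-0.1,0]]
  ]
}}

```text
time: 7.8
tool_pos: [457.1, -27.7, 84.8]
tcp_rot: [-180.0, -0.0, 4.3]
ft_force: [-0.4, -0.6, -2.3]
finger_gap: 18.3
```

{"name": "carry_out", "arguments": {
  "commands": [
    [[0,15,0,0,0,0,0],[0,30,0,0,0,0,0],[0,45,0,0,0,0,0],[0,59,0,0,0,0,0],[0,59,0,0,0,0,0]]
  ]
}}

```text
time: 8.43
tool_pos: [515.5, -23.3, 84.7]
tcp_rot: [-180.0, 0.0, 4.3]
ft_force: [-0.7, 1.1, -2.7]
finger_gap: 18.6
```

```bash
python3 - <<'E'
from h import *
s=r.sense(); print(s['tool_pos'],s['tcp_rot'],s['ft_force'],s['wrist_torque'])
u=np.array([np.cos(np.radians(4.3)),np.sin(np.radians(4.3)),0]);C=np.array([638,-14,85.])
print(rel(C-121.5*u,(180,0,4.3)))
im,c=snap('wrist','w5.png'); b,_=snap('side','s5.png')
cv2.imwrite('pics/w5b.png',np.hstack([cv2.resize(im[:,64:448],(400,400)),cv2.resize(b[110:210,190:290],(400,400),interpolation=cv2.INTER_CUBIC)])[:,:,::-1])
E
```

```text
[515.52487093 -23.33066914  84.67969584] [-1.79998792e+02  1.02666108e-02  4.31483523e+00] [-0.71350458  1.09345365 -2.71885014] [0.01485368 0.06206349 0.063467  ]
(array([ 1.3, -0.1, -0.3]), array([-0.  ,  0.01,  0.01]))
```

View pics/w5b.png

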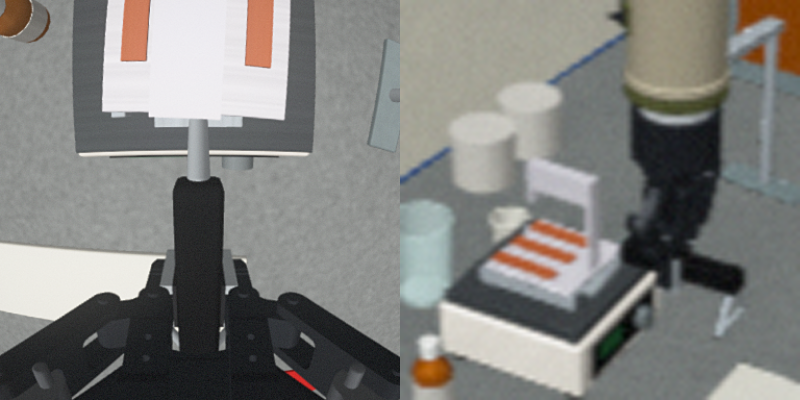

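```bash
python3 - <<'E'
from h import *
p,R=Rt(); c=viewer.calibration('wrist'); k=.96
im=cv2.imread('pics/w5.png'); 
for u,v in ((103,106),(286,116),(103,111),(285,119),(112,116),(127,116)):
    w=onz('wrist',64+u*k,v*k,95,c); print((u,v),w,R.inv().apply(w-p).round(1))
for u,v in ((155,127),(242,127)):
    w=onz('wrist',64+u*k,v*k,84,c); print((u,v),w,R.inv().apply(w-p).round(1))
cv2.imwrite('pics/z5.png',cv2.resize(im[60:140,150:350],(800,320),interpolation=cv2.INTER_CUBIC))
E
```

```text
(103, 106) [592.9  29.4  95. ] [ 82.1 -46.7 -10.7]
(286, 116) [594.5 -62.   95. ] [ 76.8  44.6 -10.7]
(103, 111) [590.4  29.3  95. ] [ 79.6 -46.8 -10.7]
(285, 119) [592.9 -61.7  95. ] [ 75.2  44.2 -10.7]
(112, 116) [587.9  24.4  95. ] [ 76.7 -42.1 -10.7]
(127, 116) [588.1  16.7  95. ] [ 76.3 -34.4 -10.7]
(155, 127) [582.4   3.8  84. ] [ 69.7 -21.9   0.3]
(242, 127) [585.9 -41.9  84. ] [69.7 23.9  0.3]
```

View pics/z5.png

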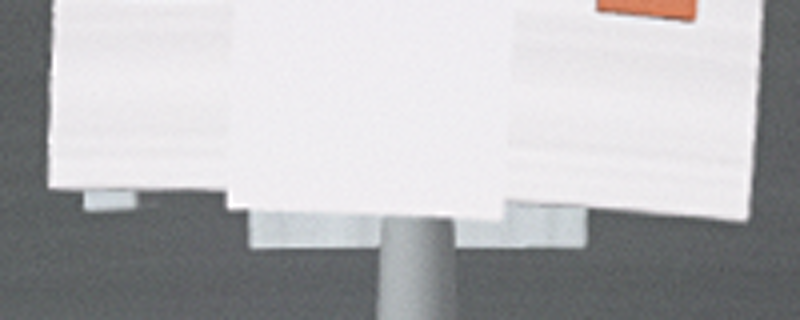

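Picture 10: the blade is under the plate and centred. The plate's front edge runs from (48,187) to (748,218) in the crop, so the carrier is yawed about -2.5° relative to the tool, with its centre about 9 mm ahead of the blade centre. That is good for lifting.

{"name": "carry_out", "arguments": {
  "commands": [
    [[0,0,0,-3,0,0,0],[0,0,0,-6,0,0,0],[0,0,0,-9,0,0,0],[0,0,0,-12,0,0,0],[0,0,0,-16,0,0,0]]
  ]
}}

```text
time: 9.15
tool_pos: [514.9, -23.3, 100.7]
tcp_rot: [-180.0, 0.0, 4.3]
ft_force: [-0.8, -0.3, -3.3]
finger_gap: 18.4
```

{"name": "carry_out", "arguments": {
  "commands": [
    [[0,0,0,-5,0,0,0],[0,0,0,-12,0,0,0],[0,0,0,-20,0,0,0],[0,0,0,-26,0,0,0],[0,0,0,-30,0,0,0]]
  ]
}}

```text
time: 9.78
tool_pos: [515.4, -23.4, 131.4]
tcp_rot: [180.0, -0.0, 4.3]
ft_force: [0.1, 0.5, -4.8]
finger_gap: 18.5
```

```bash
python3 - <<'E'
from h import *
s=r.sense(); print(s['time'],s['tool_pos'],s['tcp_rot'],s['ft_force'],s['wrist_torque'],s['finger_gap'])
im,c=snap('wrist','w6.png')
# front edge of carrier along two columns, vs w5
a=cv2.imread('pics/w5.png',0)
for u in (165,180,195,305,320,332):
    print(u,[int(np.argmin(np.diff(cv2.GaussianBlur(i[60:160].astype(np.float32),(3,3),0)[:,u]))+60) for i in (a,cv2.cvtColor(im,cv2.COLOR_RGB2GRAY))])
# blade rear edge left/right of rod: width
g=cv2.cvtColor(im,cv2.COLOR_RGB2GRAY)
print(g[118,195:310].tolist())
E
```

```text
9.775 [515.4487944  -23.38536726 131.35207223] [ 1.79994269e+02 -3.33453837e-02  4.30148999e+00] [ 0.05343799  0.54819552 -4.81785328] [-0.03444     0.11272743  0.03078377] 18.452199507953424
165 [106, 140]
180 [148, 107]
195 [148, 139]
305 [148, 139]
320 [148, 113]
332 [114, 114]
[99, 103, 101, 103, 100, 99, 102, 105, 103, 99, 102, 101, 105, 102, 101, 99, 99, 164, 206, 213, 209, 209, 203, 206, 204, 205, 201, 204, 210, 209, 210, 206, 211, 206, 208, 210, 211, 215, 210, 212, 208, 209, 209, 208, 202, 196, 202, 207, 206, 210, 168, 168, 179, 181, 183, 177, 178, 177, 173, 162, 156, 153, 144, 135, 128, 121, 118, 114, 146, 204, 209, 208, 209, 203, 206, 209, 208, 209, 205, 207, 201, 206, 201, 202, 206, 209, 206, 211, 209, 207, 206, 204, 198, 204, 208, 208, 207, 212, 210, 208, 188, 140, 96, 101, 103, 101, 100, 99, 99, 96, 96, 104, 95, 99, 99]
```

```bash
cat >> h.py <<'E'
S=np.array([617.5,276.5]); SY=-7.4
def stand_tool(yaw,dx=123.6,dy=-1,z=131,S=S):
    T=Ro.from_euler('xyz',(180,0,yaw),degrees=True); o=T.apply((dx,dy,0)); return np.array([S[0]-o[0],S[1]-o[1],z])
E
python3 - <<'E'
from h import *
t=stand_tool(-5.1); print(t,rel(t,(180,0,-5.1)))
E
```

```text
[494.30043002 286.49129403 131.        ] (array([   1.9, -310.6,    0.7]), array([ 0.01, -0.06,  9.4 ]))
```

{"name": "carry_out", "arguments": {
  "commands": [
    [[0,0,-4,0,0,0,0],[0,0,-12,0,0,0,0.5],[0,0,-24,0,0,0,1],[0,0,-40,0,0,0,1.5],[0,0,-60,0,0,0,2]]
  ]
}}

```text
time: 10.45
tool_pos: [510.4, 37.6, 130.5]
tcp_rot: [-180.0, 0.0, 2.3]
ft_force: [0.4, -0.3, -4.5]
finger_gap: 18.3
```

{"name": "carry_out", "arguments": {
  "commands": [
    [[0,0,-22,0,0,0,0.6],[0,0,-44,0,0,0,1.2],[0,0,-66,0,0,0,1.8],[0,0,-88,0,0,0,2.4],[0,0,-110,0,0,0,3]]
  ]
}}

```text
time: 11.08
tool_pos: [505.8, 148.0, 130.5]
tcp_rot: [-180.0, 0.0, -0.7]
ft_force: [0.5, 1.1, -3.9]
finger_gap: 18.8
```

{"name": "carry_out", "arguments": {
  "commands": [
    [[0,0,-22,0,0,0,0.8],[0,0,-44,0,0,0,1.6],[0,0,-64,0,0,0,2.3],[0,0,-82,0,0,0,3],[0,0,-97,0,0,0,3.5]]
  ]
}}

```text
time: 11.7
tool_pos: [506.9, 244.8, 130.5]
tcp_rot: [-180.0, 0.0, -4.2]
ft_force: [-0.1, -0.2, -3.2]
finger_gap: 18.3
```

```bash
python3 - <<'E'
from h import *
s=r.sense(); print(s['tool_pos'],s['tcp_rot'],s['ft_force'])
t=stand_tool(-5.1); print(rel(t,(180,0,-5.1)))
E
```

```text
[506.89432323 244.83780226 130.4616147 ] [-1.79995651e+02  3.09191552e-02 -4.18303719e+00] [-0.10322442 -0.18419654 -3.21645328]
(array([-15.6, -40.6,  -0.5]), array([-0.  ,  0.03,  0.92]))
```

{"name": "carry_out", "arguments": {
  "commands": [
    [[0,-4,-12,0,0,0,0.3],[0,-8,-24,0,0,0,0.6],[0,-12,-34,0,0,0,0.9],[0,-15.5,-40.5,0,0,0,0.9],[0,-15.5,-40.5,0,0,0,0.9]]
  ]
}}

```text
time: 12.32
tool_pos: [494.8, 285.3, 130.8]
tcp_rot: [-180.0, 0.0, -5.1]
ft_force: [0.4, -0.8, -3.9]
finger_gap: 18.0
```

```bash
python3 - <<'E'
from h import *
s=r.sense(); p,R=Rt(); print(s['tool_pos'],s['tcp_rot'],s['ft_force'])
im,c=snap('wrist','w7.png'); t,_=snap('top','t7.png'); b,_=snap('side','s7.png')
z=120;b2=b[90:90+200,110:110+200]
cv2.imwrite('pics/w7b.png',np.hstack([cv2.resize(im[:220,64:448],(560,320)),cv2.resize(b2,(240,320))])[:,:,::-1]); 
import pickle; pickle.dump((c,p,R.as_matrix()),open('c7.pkl','wb'))
E
```

```text
[494.75054885 285.29761924 130.76298578] [-1.79998860e+02  1.57427533e-04 -5.05584198e+00] [ 0.39380054 -0.84600827 -3.90379465]
```

View pics/w7b.png

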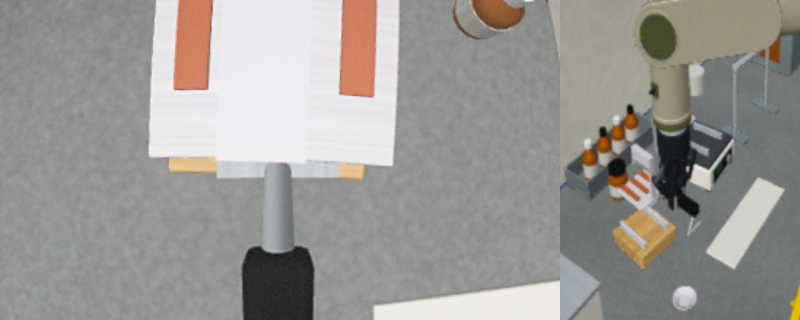

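```bash
python3 - <<'E'
from h import *
import pickle
c,p,R=pickle.load(open('c7.pkl','rb')); a=384/560;b=220/320
im=cv2.imread('pics/w7.png'); hsv=cv2.cvtColor(im,cv2.COLOR_BGR2HSV); m=(hsv[...,0]>8)&(hsv[...,0]<28)&(hsv[...,1]>80)&(hsv[...,2]>120)
L=[]
for u in list(range(182,208,3))+list(range(300,314,2)):
    v=np.where(m[100:135,u])[0]; 
    if len(v): L.append((u,100+v.max()+.5))
L=np.array(L); W=np.array([onz('wrist',u,v,34,c) for u,v in L]); k=np.polyfit(W[:,1],W[:,0],1); print('front edge',L[[0,-1]],W[[0,-1]],'yaw',np.degrees(np.arctan(-k[0])))
cols=np.where(m[112:122].any(0))[0]; cols=cols[(cols>150)&(cols<340)]; print(cols.min(),cols.max())
A=onz('wrist',cols.min()-.0,117,34,c);B=onz('wrist',cols.max()+1,122,34,c);print(A,B,np.hypot(*(A-B)[:2]))
# carrier front edge
Z=p[2]+12
for u,v in ((150,155),(393,164)):
    w=onz('wrist',64+u*a,v*b,Z-4+4,c); print(w,(R.T@(w-p)).round(1))
print(L)
E
```

```text
front edge [[182.  117.5]
 [312.  122.5]] [[568.8 342.1  34. ]
 [553.7 228.6  34. ]] yaw -7.796120509110443
180 313
[569.4 343.9  34. ] [554.1 226.8  34. ] 118.09530049921543
[577.9 322.3 142.8] [ 79.6 -44.2 -12. ]
[566.9 237.3 142.8] [ 76.1  41.5 -12. ]
[[182.  117.5]
 [185.  117.5]
 [188.  117.5]
 [191.  117.5]
 [194.  117.5]
 [197.  117.5]
 [200.  117.5]
 [203.  117.5]
 [206.  117.5]
 [300.  122.5]
 [302.  122.5]
 [304.  122.5]
 [306.  122.5]
 [308.  122.5]
 [310.  122.5]
 [312.  122.5]]
```

```bash
python3 - <<'E'
from h import *
for z in (131,42.5): 
  t=stand_tool(-5.3,123.8,-1.3,z,np.array([620.3,277.2])); print(t,rel(t,(180,0,-5.3)))
E
```

```text
[496.9092006  287.34103662 131.        ] (array([ 1.5, -2.9, -0.2]), array([ 0.01, -0.01,  0.19]))
[496.9092006  287.34103662  42.5       ] (array([ 1.5, -2.9, 88.3]), array([ 0.01, -0.01,  0.19]))
```

{"name": "carry_out", "arguments": {
  "commands": [
    [[0,1,-2,5,0,0,0.2],[0,1.5,-3,17,0,0,0.2],[0,1.5,-3,32,0,0,0.2],[0,1.5,-3,47,0,0,0.2],[0,1.5,-3,60,0,0,0.2]]
  ]
}}

```text
time: 13.1
tool_pos: [496.1, 287.4, 68.9]
tcp_rot: [180.0, 0.1, -5.3]
ft_force: [0.5, -0.3, -4.8]
finger_gap: 18.2
```

{"name": "carry_out", "arguments": {
  "commands": [
    [[0,0,0,6,0,0,0],[0,0,0,11,0,0,0],[0,0,0,15,0,0,0],[0,0,0,18,0,0,0],[0,0,0,18,0,0,0]]
  ]
}}

```text
time: 13.72
tool_pos: [496.7, 287.8, 52.7]
tcp_rot: [180.0, 0.0, -5.3]
ft_force: [-0.8, -0.3, -4.0]
finger_gap: 18.5
```

```bash
python3 - <<'E'
from h import *
s=r.sense(); print(s['tool_pos'],s['tcp_rot'],s['ft_force'])
t=stand_tool(-5.3,123.8,-1.3,44,np.array([620.3,277.2])); print(rel(t,(180,0,-5.3)))
E
```

```text
[496.72192413 287.75900086  52.66767784] [ 1.79998999e+02  3.34590997e-03 -5.29710543e+00] [-0.80239132 -0.27656485 -4.03143954]
(array([0.2, 0.4, 8.7]), array([0., 0., 0.]))
```

Lower it the last 9 mm, check the load drops, and withdraw along the tool's -x.

{"name": "carry_out", "arguments": {
  "commands": [
    [[0,0,0,3,0,0,0],[0,0,0,5,0,0,0],[0,0,0,7,0,0,0],[0,0,0,8.7,0,0,0],[0,0,0,8.7,0,0,0]]
  ]
}}

```text
time: 14.35
tool_pos: [496.7, 287.7, 43.9]
tcp_rot: [180.0, 0.0, -5.3]
ft_force: [-0.4, 0.0, -2.5]
finger_gap: 18.6
```

```bash
python3 - <<'E'
from h import *
s=r.sense(); p,R=Rt(); print(s['tool_pos'],s['tcp_rot'],s['ft_force'],s['wrist_torque'])
im,c=snap('wrist','w8.png'); g=cv2.GaussianBlur(cv2.cvtColor(im,cv2.COLOR_RGB2GRAY).astype(np.float32),(3,3),0)
# carrier front edge rows
for u in (172,180,190,200,310,320,328): print(u,np.round(g[95:135,u]).astype(int).tolist())
E
```

```text
[496.67690789 287.73739969  43.860676  ] [ 1.79993868e+02  1.05942094e-02 -5.29707508e+00] [-0.39915722  0.01684095 -2.52307982] [ 0.03041058  0.09097388 -0.00145038]
172 [236, 235, 233, 233, 235, 237, 238, 237, 236, 236, 231, 223, 222, 228, 231, 232, 231, 227, 214, 201, 197, 195, 193, 192, 194, 197, 198, 199, 200, 201, 201, 197, 189, 172, 152, 148, 151, 151, 151, 150]
180 [236, 235, 234, 234, 235, 237, 238, 237, 237, 237, 232, 217, 208, 218, 227, 226, 225, 221, 209, 196, 194, 194, 191, 192, 194, 196, 197, 198, 200, 202, 201, 197, 189, 173, 154, 149, 151, 151, 150, 150]
190 [236, 236, 235, 235, 235, 237, 238, 237, 236, 235, 230, 217, 202, 197, 197, 198, 199, 201, 203, 204, 204, 204, 204, 202, 198, 196, 196, 197, 199, 201, 201, 197, 188, 171, 152, 144, 146, 147, 147, 147]
200 [237, 236, 234, 234, 236, 238, 238, 238, 237, 237, 234, 215, 191, 191, 197, 197, 198, 200, 201, 203, 204, 205, 205, 202, 198, 194, 194, 196, 197, 198, 198, 194, 189, 175, 152, 142, 145, 146, 147, 149]
310 [234, 233, 233, 235, 237, 236, 235, 235, 235, 235, 235, 235, 235, 236, 235, 226, 200, 179, 178, 182, 183, 182, 182, 186, 197, 203, 204, 204, 204, 201, 199, 200, 200, 201, 201, 200, 194, 185, 166, 147]
320 [234, 233, 232, 232, 235, 237, 236, 235, 234, 234, 235, 235, 235, 234, 235, 233, 222, 214, 223, 231, 230, 230, 230, 219, 203, 199, 202, 202, 202, 201, 200, 198, 198, 199, 201, 202, 199, 192, 177, 157]
328 [234, 233, 232, 231, 233, 235, 237, 236, 234, 233, 234, 235, 235, 235, 235, 235, 233, 217, 193, 187, 193, 196, 198, 199, 200, 201, 202, 203, 202, 201, 199, 198, 197, 197, 199, 201, 200, 194, 185, 169]
```

{"name": "carry_out", "arguments": {
  "commands": [
    [[0,-4,0,0,0,0,0],[0,-12,0,0,0,0,0],[0,-24,0,0,0,0,0],[0,-40,0,0,0,0,0],[0,-58,0,0,0,0,0]]
  ]
}}

```text
time: 15.02
tool_pos: [437.6, 293.2, 44.0]
tcp_rot: [-180.0, 0.0, -5.3]
ft_force: [-0.5, -0.7, -2.5]
finger_gap: 18.5
```

{"name": "carry_out", "arguments": {
  "commands": [
    [[0,-20,0,0,0,0,0],[0,-40,0,0,0,0,0],[0,-60,0,0,0,0,0],[0,-68,0,-10,0,0,0],[0,-68,0,-40,0,0,0]]
  ]
}}

```text
time: 15.65
tool_pos: [369.1, 298.7, 83.3]
tcp_rot: [179.9, 0.2, -5.2]
ft_force: [0.5, -0.1, -0.9]
finger_gap: 18.5
```

```bash
python3 - <<'E'
from h import *
s=r.sense(); print(s['tool_pos'],s['tcp_rot'],s['ft_force'])
print(rel((425,8.3,120),(180,0,91)))
E
```

```text
[369.13505222 298.65603661  83.33000701] [ 1.79879535e+02  1.52675301e-01 -5.24565904e+00] [ 0.5399324  -0.06299411 -0.86068553]
(array([ 82.1, 284.1, -36.3]), array([-4.000e-02,  2.200e-01, -9.625e+01]))
```

{"name": "carry_out", "arguments": {
  "commands": [
    [[0,0,15,-20,0,0,-6],[0,0,40,-40,0,0,-15],[0,0,70,-50,0,0,-24],[0,5,100,-50,0,0,-33],[0,10,130,-50,0,0,-42]]
  ]
}}

```text
time: 16.27
tool_pos: [369.6, 168.3, 135.2]
tcp_rot: [179.9, -0.1, 37.0]
ft_force: [0.1, 0.3, -1.3]
finger_gap: 18.7
```

```bash
python3 - <<'E'
from h import *
s=r.sense(); print(s['tool_pos'],s['tcp_rot'],s['joint_pos'])
print(rel((425,8.3,120),(180,0,91)))
E
```

```text
[369.57415635 168.27428792 135.17540333] [ 1.79948620e+02 -1.07170420e-01  3.70229149e+01] [ 1.72489341e+01 -2.17424796e+01  1.20013283e+02 -1.22245804e-02
  8.16109629e+01  7.02278382e+01]
(array([-52.1, 161.1,  15.2]), array([  0.1 ,  -0.07, -53.98]))
```

{"name": "carry_out", "arguments": {
  "commands": [
    [[0,-10,32,3,0,0,-10],[0,-20,64,6,0,0,-20],[0,-30,96,9,0,0,-30],[0,-42,128,12,0,0,-40],[0,-48,150,14,0,0,-50]]
  ]
}}

```text
time: 16.9
tool_pos: [420.9, 18.6, 120.9]
tcp_rot: [179.9, 0.0, 87.0]
ft_force: [0.7, -0.2, -1.7]
finger_gap: 18.2
```

{"name": "carry_out", "arguments": {
  "commands": [
    [[0,-10,4,0,0,0,-4],[0,-10,4,0,0,0,-4],[0,-10,4,0,0,0,-4]]
  ]
}}

```text
time: 17.27
tool_pos: [423.9, 10.2, 120.4]
tcp_rot: [180.0, -0.0, 90.6]
ft_force: [-0.6, -0.4, -2.6]
finger_gap: 18.5
```

```bash
python3 - <<'E'
from h import *
s=r.sense(); print(s['tool_pos'],s['tcp_rot'],s['ft_force'])
print(rel((425,8.3,11.5),(180,0,91)))
E
```

```text
[423.85607584  10.23059013 120.44143023] [ 1.79964645e+02 -7.10546425e-03  9.06096059e+01] [-0.6093622  -0.36361545 -2.5952673 ]
(array([ -2. ,   1.1, 108.9]), array([ 0.04, -0.01, -0.39]))
```

{"name": "carry_out", "arguments": {
  "commands": [
    [[0,-2,1,25,0,0,-0.4],[0,-2,1,55,0,0,-0.4],[0,-2,1,80,0,0,-0.4],[0,-2,1,95,0,0,-0.4],[0,-2,1,102,0,0,-0.4]]
  ]
}}

```text
time: 17.9
tool_pos: [424.5, 8.3, 17.5]
tcp_rot: [-180.0, -0.0, 91.1]
ft_force: [0.4, -0.2, -1.9]
finger_gap: 18.6
```

{"name": "carry_out", "arguments": {
  "commands": [
    [[0,0,0,2,0,0,0],[0,0,0,3.5,0,0,0],[0,0,0,5,0,0,0],[0,0,0,6,0,0,0],[0,0,0,6,0,0,0]]
  ]
}}

```text
time: 18.52
tool_pos: [424.9, 7.8, 12.1]
tcp_rot: [180.0, -0.0, 91.1]
ft_force: [0.1, 0.6, -1.9]
finger_gap: 18.5
```

```bash
python3 - <<'E'
from h import *
s=r.sense(); print(s['tool_pos'],s['tcp_rot'],s['ft_force'],s['wrist_torque'])
print(rel((425,8.3,11.5),(180,0,91)))
E
```

```text
[424.89167187   7.84595534  12.08657444] [ 1.79994337e+02 -2.58040004e-04  9.10960823e+01] [ 0.08480517  0.57032405 -1.86073495] [-0.04475255 -0.04773355  0.00373282]
(array([0.5, 0.1, 0.6]), array([ 0.01, -0.  ,  0.1 ]))
```

{"name": "carry_out", "arguments": {
  "commands": [
    [[0,0,0,0.5,0,0,0],[0,0,0,1,0,0,0],[0,0,0,1,0,0,0]]
  ]
}}

```text
time: 18.9
tool_pos: [425.0, 7.8, 11.6]
tcp_rot: [180.0, 0.0, 91.1]
ft_force: [-3.6, -0.2, 5.0]
finger_gap: 18.5
```

{"name": "carry_out", "arguments": {
  "commands": [
    [[22,0,0,0,0,0,0],[30,0,0,0,0,0,0],[50,0,0,0,0,0,0],[60,0,0,0,0,0,0],[60,0,0,0,0,0,0]]
  ]
}}

```text
time: 19.52
tool_pos: [424.8, 7.9, 11.0]
tcp_rot: [-180.0, -0.0, 91.1]
ft_force: [0.4, -0.6, -0.7]
finger_gap: 60.3
```

{"name": "carry_out", "arguments": {
  "commands": [
    [[60,0,0,-10,0,0,0],[60,0,0,-40,0,0,0],[60,0,0,-80,0,0,0],[60,0,0,-130,0,0,0],[60,0,0,-180,0,0,0]]
  ]
}}

```text
time: 20.15
tool_pos: [424.6, 7.9, 193.3]
tcp_rot: [180.0, 0.0, 91.1]
ft_force: [0.4, -0.3, -0.3]
finger_gap: 59.9
```

```bash
python3 - <<'E'
from h import *
import pickle
s=r.sense(); p,R=Rt(); print(s['tool_pos'],s['tcp_rot'],s['ft_force'],s['finger_gap'],s['qd'].round(1))
im,c=snap('wrist','w9.png'); pickle.dump((c,p,R.as_matrix()),open('c9.pkl','wb'))
g=cv2.cvtColor(im,cv2.COLOR_RGB2HSV); m=(im.max(2)<70).astype('u1')*255; m[215:]=0
for k in cv2.findContours(m,0,2)[0]:
    if cv2.contourArea(k)>300: print('dark',cv2.boundingRect(k), cv2.minAreaRect(np.array([onz('wrist',u,v,63,c)[:2] for u,v in k[:,0]],np.float32)))
t,_=snap('top','t9.png'); print(rel((495,290,300),(180,0,172)))
E
```

```text
[424.57973824   7.92897711 193.31240999] [1.79964907e+02 4.21338892e-04 9.11021593e+01] [ 0.38445568 -0.31313361 -0.31420817] 59.904288309224754 [ -0.  -14.8 -31.1  -0.   45.3   0. ]
dark (365, 151, 15, 64) ((552.4161987304688, 8.112205505371094), (14.035357475280762, 71.5943374633789), 4.467159271240234)
dark (246, 132, 18, 83) ((425.20867919921875, 14.660446166992188), (18.06366539001465, 86.25304412841797), 1.0110008716583252)
(array([ 281. ,   73.1, -101.1]), array([  0.48,   0.52, -80.89]))
```

```bash
python3 - <<'E'
from h import *
print(rel((620,277,200),(180,0,-7.5)))
E
```

```text
(array([265.7, 196.7,   0.3]), array([ 0.54, -0.49, 98.61]))
```

{"name": "carry_out", "arguments": {
  "commands": [
    [[60,10,8,-20,0,0,10],[60,40,25,-20,0,0,20],[60,80,55,-20,0,0,30],[60,120,90,-20,0,0,40],[60,160,125,-20,0,0,50]]
  ]
}}

```text
time: 20.88
tool_pos: [547.6, 171.6, 211.1]
tcp_rot: [180.0, -0.0, 40.8]
ft_force: [0.8, -0.1, 0.3]
finger_gap: 60.3
```

```bash
python3 - <<'E'
from h import *
print(rel((620,277,200),(180,0,-7.5)),Rt()[0])
E
```

```text
(array([123.6, -32.5,  11.1]), array([ 1.000e-02, -2.000e-02,  4.827e+01])) [547.59738695 171.63929281 211.08231175]
```

{"name": "carry_out", "arguments": {
  "commands": [
    [[60,30,-8,3,0,0,10],[60,60,-16,6,0,0,20],[60,90,-24,9,0,0,30],[60,115,-30,11,0,0,40],[60,123.5,-32.5,11,0,0,48]]
  ]
}}

```text
time: 21.5
tool_pos: [618.4, 277.1, 199.0]
tcp_rot: [180.0, 0.1, -7.1]
ft_force: [-0.5, 0.9, -0.3]
finger_gap: 59.9
```

{"name": "carry_out", "arguments": {
  "commands": [
    [[60,0,0,0,0,0,0],[60,0,0,0,0,0,0]]
  ]
}}

```text
time: 21.75
tool_pos: [618.2, 275.6, 199.9]
tcp_rot: [180.0, 0.0, -6.7]
ft_force: [-0.1, 0.4, -0.5]
finger_gap: 59.8
```

```bash
python3 - <<'E'
from h import *
import pickle
s=r.sense(); p,R=Rt(); print(s['tool_pos'],s['tcp_rot'],s['finger_gap'])
im,c=snap('wrist','w10.png'); pickle.dump((c,p,R.as_matrix()),open('c10.pkl','wb'))
hsv=cv2.cvtColor(im,cv2.COLOR_RGB2HSV)
m=((hsv[...,1]>110)&(hsv[...,0]<14)&(hsv[...,2]>100)).astype('u1')*255
for k in cv2.findContours(m,0,2)[0]:
    if cv2.contourArea(k)>60:
        q=np.array([onz('wrist',u,v,57,c)[:2] for u,v in k[:,0]],np.float32); print('copper',cv2.boundingRect(k),cv2.minAreaRect(q))
w=((hsv[...,1]<25)&(im.min(2)>205)).astype('u1')*255
for k in cv2.findContours(w,0,2)[0]:
    if cv2.contourArea(k)>150: print('white',cv2.boundingRect(k))
E
```

```text
[618.19405762 275.55247604 199.94731016] [ 1.79985452e+02  1.88833806e-02 -6.72370977e+00] 59.80766872639556
copper (465, 291, 47, 30) ((352.79302978515625, -118.94210815429688), (135.02696228027344, 51.84722137451172), 84.74947357177734)
copper (49, 223, 10, 11) ((585.3262939453125, 551.546142578125), (13.93283748626709, 19.152507781982422), 9.162328720092773)
copper (275, 137, 13, 60) ((627.7752075195312, 245.74154663085938), (11.642155647277832, 64.22683715820312), 82.39061737060547)
copper (247, 137, 12, 31) ((647.1001586914062, 273.4999694824219), (11.573132514953613, 31.767019271850586), 83.30068969726562)
copper (219, 136, 11, 60) ((635.9121704101562, 305.17156982421875), (10.664249420166016, 64.0962142944336), 82.05026245117188)
copper (362, 105, 27, 30) ((669.9530639648438, 138.57150268554688), (30.556324005126953, 31.381196975708008), 80.49321746826172)
copper (279, 2, 49, 40) ((774.1161499023438, 211.84432983398438), (52.51605987548828, 30.12449073791504), 51.46027374267578)
white (198, 287, 39, 30)
white (307, 273, 14, 45)
white (348, 238, 125, 48)
white (210, 131, 87, 127)
white (381, 115, 15, 16)
white (429, 81, 83, 125)
```

```bash
python3 - <<'E'
from h import *
import pickle
c,p,R=pickle.load(open('c10.pkl','rb')); im=cv2.imread('pics/w10.png')
g=cv2.GaussianBlur(cv2.cvtColor(im,cv2.COLOR_BGR2GRAY).astype(np.float32),(3,3),0)
for u in (215,235,270,292): print(u,g[120:145,u].astype(int).tolist())
# far edge of plate
for u in (215,235,270,292):
    v=120+np.argmax(np.diff(g[120:145,u]))+.5; w=onz('wrist',u,v,54,c); print(u,v,w)
print(rel((620.2,277.1,101),(180,0,-7.7)))
E
```

```text
215 [133, 163, 182, 192, 195, 195, 192, 186, 169, 156, 179, 217, 228, 214, 206, 215, 225, 226, 227, 229, 231, 230, 228, 227, 228]
235 [130, 159, 179, 190, 194, 193, 191, 188, 186, 187, 187, 185, 184, 177, 183, 211, 227, 226, 227, 229, 230, 230, 229, 228, 228]
270 [115, 143, 169, 183, 191, 192, 191, 189, 189, 190, 191, 192, 194, 188, 183, 200, 222, 228, 227, 227, 228, 229, 228, 228, 228]
292 [113, 123, 150, 174, 187, 191, 191, 190, 189, 189, 188, 188, 190, 195, 192, 188, 206, 224, 226, 226, 226, 227, 228, 228, 228]
215 130.5 [674.3 309.6  54. ]
235 120.5 [681.9 287.5  54. ]
270 120.5 [677.7 251.7  54. ]
292 121.5 [674.3 229.   54. ]
(array([ 1.7, -1.9, 99.1]), array([0.01, 0.01, 0.93]))
```

{"name": "carry_out", "arguments": {
  "commands": [
    [[60,2,-2,25,0,0,0.9],[60,2,-2,60,0,0,0.9],[60,2,-2,85,0,0,0.9],[60,2,-2,95,0,0,0.9],[60,2,-2,99,0,0,0.9]]
  ],
  "grip_force": 60
}}

```text
time: 22.42
tool_pos: [620.7, 277.4, 101.2]
tcp_rot: [-180.0, -0.0, -7.8]
ft_force: [0.0, 0.4, -0.1]
finger_gap: 60.0
```

```bash
python3 - <<'E'
from h import *
import pickle
s=r.sense(); p,R=Rt(); print(s['tool_pos'],s['tcp_rot'],s['ft_force'])
im,c=snap('wrist','w11.png'); pickle.dump((c,p,R.as_matrix()),open('c11.pkl','wb'))
g=cv2.GaussianBlur(cv2.cvtColor(im,cv2.COLOR_RGB2GRAY).astype(np.float32),(3,3),0)
for v in (225,240,255): print(v,[ (int(u)+190,int(d)) for u,d in enumerate(np.diff(g[v,190:320])) if abs(d)>14])
print(rel((620.8,277,101),(180,0,-7.7)), proj('wrist',(620.8,277,146),c))
E
```

```text
[620.68875767 277.4098065  101.1840195 ] [-1.79997943e+02 -2.09636789e-03 -7.77197893e+00] [ 0.01605983  0.35864896 -0.0564278 ]
225 [(195, 18), (206, -28), (207, -37), (208, -17), (222, 15), (223, 48), (224, 28), (239, -35), (240, -43), (241, -17), (267, 35), (268, 46), (269, 16), (284, -31), (285, -34), (300, 19), (301, 35), (302, 23), (311, -14), (312, -26)]
240 [(196, 27), (197, 22), (237, -16), (238, -32), (239, -19), (269, 28), (270, 24), (310, -17), (311, -28), (318, -14)]
255 [(196, 19), (197, 58), (198, 69), (199, 34), (309, -39), (310, -73), (311, -54)]
(array([-0. ,  0.6,  0.3]), array([-0.02, -0.03, -0.08])) [253.5 279.5]
```

{"name": "carry_out", "arguments": {
  "commands": [
    [[30,0,0.5,0,0,0,0],[10,0,0.5,0,0,0,0],[0,0,0.5,0,0,0,0],[0,0,0.5,0,0,0,0],[0,0,0.5,0,0,0,0]]
  ],
  "grip_force": 60
}}

```text
time: 23.1
tool_pos: [621.3, 277.6, 102.2]
tcp_rot: [-179.9, -0.1, -7.8]
ft_force: [0.8, 1.4, 5.6]
finger_gap: 12.9
```

{"name": "carry_out", "arguments": {
  "commands": [
    [[0,0,0,0,0,0,0],[0,0,0,0,0,0,0]]
  ]
}}

```text
time: 23.35
tool_pos: [621.3, 277.7, 102.2]
tcp_rot: [-179.9, -0.1, -7.8]
ft_force: [-0.3, 1.1, 5.7]
finger_gap: 13.2
```

{"name": "carry_out", "arguments": {
  "commands": [
    [[0,0,0,-2,0,0,0],[0,0,0,-5,0,0,0],[0,0,0,-10,0,0,0],[0,0,0,-16,0,0,0],[0,0,0,-24,0,0,0]]
  ]
}}

```text
time: 23.98
tool_pos: [620.5, 277.1, 125.4]
tcp_rot: [180.0, 0.0, -7.8]
ft_force: [0.8, 0.7, -1.3]
finger_gap: 12.9
```

{"name": "carry_out", "arguments": {
  "commands": [
    [[0,0,0,-15,0,0,0],[0,0,0,-35,0,0,0],[0,0,0,-60,0,0,0],[0,0,0,-80,0,0,0],[0,0,0,-86,0,0,0]]
  ]
}}

```text
time: 24.6
tool_pos: [621.7, 277.6, 214.1]
tcp_rot: [-179.9, -0.2, -7.8]
ft_force: [0.1, 1.0, -2.0]
finger_gap: 12.9
```

```bash
python3 - <<'E'
from h import *
import pickle
s=r.sense(); p,R=Rt(); print(s['time'],s['tool_pos'],s['tcp_rot'],s['ft_force'],s['wrist_torque'],s['finger_gap'])
im,c=snap('wrist','w12.png'); t,_=snap('top','t12.png'); b,_=snap('side','s12.png'); pickle.dump((c,p,R.as_matrix()),open('c12.pkl','wb'))
hsv=cv2.cvtColor(im,cv2.COLOR_RGB2HSV)
m=((hsv[...,1]>110)&(hsv[...,0]<14)&(hsv[...,2]>100)).astype('u1')*255
for k in cv2.findContours(m,0,2)[0]:
    if cv2.contourArea(k)>60: print('copper',cv2.boundingRect(k))
m0=cv2.cvtColor(cv2.imread('pics/w11.png'),cv2.COLOR_BGR2HSV); m=((m0[...,1]>110)&(m0[...,0]<14)&(m0[...,2]>100)).astype('u1')*255
for k in cv2.findContours(m,0,2)[0]:
    if cv2.contourArea(k)>60: print('copper before',cv2.boundingRect(k))
# rail from top image t9 (arm away)
a=cv2.imread('pics/t0.png'); ct=viewer.calibration('top')
E
```

```text
24.6 [621.7291316  277.62197404 214.08879584] [-179.89177528   -0.20498381   -7.79500871] [ 0.07437726  1.0023022  -1.99932713] [ 0.02062257  0.03697456 -0.01006941] 12.865975119382984
copper (466, 285, 46, 31)
copper (59, 225, 9, 11)
copper (286, 156, 19, 82)
copper (247, 156, 16, 55)
copper (205, 156, 19, 82)
copper (359, 106, 26, 29)
copper (277, 12, 47, 35)
copper before (494, 326, 18, 24)
copper before (4, 265, 12, 14)
copper before (286, 155, 19, 83)
copper before (246, 155, 17, 56)
copper before (204, 155, 20, 83)
copper before (402, 108, 37, 42)
copper before (292, 0, 63, 18)
```

```bash
python3 - <<'E'
from h import *
for P,y in (((541,100,211),-7.8),((541,0,211),-7.8),((541,-270,211),-4.4)): print(rel(P,(180,0,y)))
E
```

```text
(array([-54.8, 186.3,  -0.2]), array([0.  , 0.01, 0.  ]))
(array([-4.120e+01,  2.854e+02, -2.000e-01]), array([0.  , 0.01, 0.  ]))
(array([-4.500e+00,  5.529e+02, -2.000e-01]), array([ 0.  ,  0.01, -3.4 ]))
```

{"name": "carry_out", "arguments": {
  "commands": [
    [[0,-6,10,0,0,0,0],[0,-18,36,0,0,0,0],[0,-30,72,0,0,0,0],[0,-42,110,0,0,0,0],[0,-50,150,0,0,0,0]]
  ]
}}

```text
time: 25.38
tool_pos: [548.9, 133.9, 209.8]
tcp_rot: [180.0, 0.1, -7.8]
ft_force: [0.5, -0.5, -1.2]
finger_gap: 12.9
```

{"name": "carry_out", "arguments": {
  "commands": [
    [[0,-1,40,0,0,0,-0.4],[0,2,80,0,0,0,-0.8],[0,8,120,0,0,0,-1.2],[0,14,160,0,0,0,-1.6],[0,19,200,0,0,0,-2]]
  ]
}}

```text
time: 26.0
tool_pos: [541.1, -66.8, 209.9]
tcp_rot: [-180.0, 0.1, -5.8]
ft_force: [0.7, 0.3, -1.5]
finger_gap: 13.1
```

{"name": "carry_out", "arguments": {
  "commands": [
    [[0,4,40,0,0,0,-0.4],[0,8,80,0,0,0,-0.8],[0,12,115,0,0,0,-1.1],[0,16,145,0,0,0,-1.4],[0,18,170,0,0,0,-1.4]]
  ]
}}

```text
time: 26.62
tool_pos: [541.8, -237.5, 209.7]
tcp_rot: [-180.0, 0.1, -4.4]
ft_force: [-0.4, 1.1, -1.9]
finger_gap: 12.8
```

```bash
python3 - <<'E'
from h import *
s=r.sense();print(s['tool_pos'],s['tcp_rot'],s['ft_force'])
print(rel((541,-270,211),(180,0,-4.4)))
E
```

```text
[ 541.76279164 -237.46805453  209.72030476] [-1.79965609e+02  1.08031177e-01 -4.44196440e+00] [-0.37309513  1.13442437 -1.86836615]
(array([ 1.8, 32.5, -1.3]), array([-0.03,  0.11, -0.04]))
```

{"name": "carry_out", "arguments": {
  "commands": [
    [[0,0,10,0,0,0,0],[0,1,20,-0.5,0,0,0],[0,1.5,29,-1,0,0,0],[0,1.5,32.5,-1,0,0,0],[0,1.5,32.5,-1,0,0,0]]
  ]
}}

```text
time: 27.25
tool_pos: [542.2, -268.7, 212.0]
tcp_rot: [-180.0, -0.0, -4.4]
ft_force: [-0.2, 0.3, -1.2]
finger_gap: 12.9
```

```bash
python3 - <<'E'
from h import *
import pickle
s=r.sense(); p,R=Rt(); print(s['tool_pos'],s['tcp_rot'],s['ft_force'])
im,c=snap('wrist','w13.png'); b,_=snap('side','s13.png'); t,_=snap('top','t13.png'); pickle.dump((c,p,R.as_matrix()),open('c13.pkl','wb'))
print(proj('wrist',(621,-276,196),c),[proj('wrist',(621+a*.997+y*.077,-276-a*.077+y*.997,196),c).tolist() for a in (-10,10) for y in (-90,-50,50,90)])
g=cv2.GaussianBlur(cv2.cvtColor(im,cv2.COLOR_RGB2GRAY).astype(np.float32),(3,3),0)
for u in (20,60,100,150,200,300,350,400,450): print(u,[(i,int(d)) for i,d in enumerate(np.diff(g[:250,u])) if abs(d)>11])
E
```

```text
[ 542.21848578 -268.70607914  212.03968437] [-1.79994805e+02 -1.53930701e-03 -4.39180829e+00] [-0.17011132  0.30096218 -1.17251913]
[255.2 104.5] [[394.7, 126.7], [336.8, 123.0], [173.5, 122.9], [115.5, 126.5], [396.3, 96.1], [337.8, 90.7], [172.6, 90.6], [113.9, 95.9]]
20 [(28, 24), (29, 24), (30, -14), (31, -26), (71, -21), (72, -15), (168, -20), (182, 20), (183, 27), (233, 11), (234, 39), (235, 34), (243, -26), (244, -25), (246, 15)]
60 [(2, 13), (3, 25), (4, 12), (30, -11), (31, -25), (32, -19), (52, -16), (53, -11), (146, 11), (147, 13), (155, -34), (156, -44), (157, -21), (171, 35), (172, 66), (173, 28), (174, -43), (175, -55), (177, 21), (231, 33), (232, 37), (233, 14)]
100 [(164, -16), (165, -31), (166, -24), (228, 36), (229, 33)]
150 [(88, 23), (89, 22), (118, -20), (119, -26)]
200 [(85, 11), (86, 21), (87, 12), (116, -16), (117, -23), (118, -11), (152, 17), (153, 36), (154, 23)]
300 [(85, 11), (86, 17), (117, -20), (118, -19), (152, 23), (153, 21), (154, -18), (155, -31), (237, 24), (238, 25)]
350 [(89, 18), (90, 19), (119, -12), (120, -18), (121, -14)]
400 [(94, 21), (95, 23), (123, -21), (124, -27)]
450 []
```

```bash
python3 - <<'E'
from h import *
import pickle
c,p,R=pickle.load(open('c13.pkl','rb')); 
P=[]
for u,a,b in ((150,89,119),(200,86.7,117.5),(300,86.5,118),(350,90,120),(400,95,124)):
    A=onz('wrist',u,a+.5,196,c);B=onz('wrist',u,b+.5,196,c); m=(A+B)/2; P.append(m); print(u,A,B,(R.T@(m-p)).round(1))
P=np.array(P); k=np.polyfit(P[:,1],P[:,0],1); print('yaw',np.degrees(np.arctan(-k[0])),'x at y=-276',np.polyval(k,-276))
im=cv2.imread('pics/w13.png',0); print('rows along bar',im[106,95:140].tolist(), im[106,385:430].tolist())
E
```

```text
150 [ 637.7 -212.4  196. ] [ 619.  -210.3  196. ] [ 81.5 -63.8  16. ]
200 [ 634.6 -244.   196. ] [ 615.9 -242.2  196. ] [ 80.8 -31.9  16. ]
300 [ 630.  -303.4  196. ] [ 610.9 -302.2  196. ] [80.6 28.  16. ]
350 [ 627.2 -334.5  196. ] [ 608.5 -333.8  196. ] [80.4 59.5 16. ]
400 [ 624.5 -369.3  196. ] [ 605.6 -369.   196. ] [80.3 94.6 16. ]
yaw -4.775511251915698 x at y=-276 622.7358606291147
rows along bar [129, 130, 132, 131, 125, 130, 125, 127, 129, 129, 125, 141, 192, 201, 198, 195, 197, 203, 200, 198, 201, 202, 198, 203, 197, 199, 198, 199, 200, 204, 201, 200, 200, 202, 198, 201, 202, 203, 200, 201, 194, 200, 200, 202, 198] [191, 191, 189, 189, 191, 190, 186, 190, 187, 192, 189, 186, 186, 190, 191, 191, 191, 188, 153, 138, 146, 142, 137, 142, 147, 146, 142, 141, 140, 141, 141, 145, 142, 135, 140, 142, 141, 143, 144, 140, 137, 137, 139, 139, 140]
```

{"name": "carry_out", "arguments": {
  "commands": [
    [[0,5,0,0,0,0,0.4],[0,15,0,0,0,0,0.4],[0,28,0,0,0,0,0.4],[0,42,0,0,0,0,0.4],[0,55,0,0,0,0,0.4]]
  ]
}}

```text
time: 28.02
tool_pos: [598.2, -273.0, 211.8]
tcp_rot: [-180.0, -0.0, -4.8]
ft_force: [-0.2, 0.6, -1.1]
finger_gap: 12.7
```

{"name": "carry_out", "arguments": {
  "commands": [
    [[0,10,0,0,0,0,0],[0,18,0,0,0,0,0],[0,24,0,0,0,0,0],[0,26,0,0,0,0,0],[0,26,0,0,0,0,0]]
  ]
}}

```text
time: 28.65
tool_pos: [622.8, -275.3, 212.0]
tcp_rot: [-180.0, 0.0, -4.8]
ft_force: [0.2, 0.3, -1.6]
finger_gap: 13.2
```

```bash
python3 - <<'E'
from h import *
s=r.sense(); p,R=Rt(); print(s['tool_pos'],s['tcp_rot'],s['ft_force'],s['wrist_torque'])
b=R.inv().apply(np.array([622.74-.0835*(-0),-276,196])-p); print('bar pt in tool',b)
im,c=snap('wrist','w14.png'); g=cv2.GaussianBlur(cv2.cvtColor(im,cv2.COLOR_RGB2GRAY).astype(np.float32),(3,3),0)
import pickle; pickle.dump((c,p,R.as_matrix()),open('c14.pkl','wb'))
for u in (165,185,330,350): print(u,[(i,int(d)) for i,d in enumerate(np.diff(g[150:330,u]),150) if abs(d)>10])
print([proj('wrist',p+R.apply((x,y,p[2]-196)),c).tolist() for y in (-60,60) for x in (-10,10)])
E
```

```text
[ 622.83499957 -275.25975033  212.01114126] [-1.79998510e+02  7.17895282e-03 -4.79987717e+00] [ 0.24730416  0.3233571  -1.613984  ] [-0.03360475  0.01372175  0.00510073]
bar pt in tool [-0.03071936  0.74601918 16.01112584]
165 [(177, -10), (178, -14), (193, 11), (194, 14), (195, 10), (207, -15), (211, 10), (212, 31), (213, 34), (214, 16), (238, -19), (239, -19), (280, -28), (281, -47), (282, -30)]
185 [(162, -19), (163, -18), (172, 14), (173, 14), (207, -18), (208, -12), (212, 25), (213, 37), (214, 20), (238, -12), (239, -23), (240, -14), (283, -20), (284, -23), (285, -20), (286, -13)]
330 [(165, -16), (166, -14), (206, -12), (207, -19), (212, 26), (213, 36), (214, 19), (238, -15), (239, -25), (240, -13), (279, -14), (280, -37), (281, -42), (282, -17)]
350 [(183, -12), (184, -11), (206, -15), (207, -19), (212, 31), (213, 34), (214, 15), (238, -24), (239, -19), (276, -16), (277, -41), (278, -40), (279, -17), (318, 10), (319, 32), (320, 38), (321, 17), (324, -15), (325, -39), (326, -42), (327, -19)]
[[166.6, 240.1], [163.4, 213.2], [340.1, 240.2], [343.3, 213.3]]
```

{"name": "carry_out", "arguments": {
  "commands": [
    [[0,0.5,0,5,0,0,0],[0,0.5,0,12,0,0,0],[0,0.5,0,20,0,0,0],[0,0.5,0,27,0,0,0],[0,0.5,0,31,0,0,0]]
  ]
}}

```text
time: 29.32
tool_pos: [623.1, -275.1, 180.0]
tcp_rot: [-180.0, 0.1, -4.8]
ft_force: [-0.1, 0.7, -2.4]
finger_gap: 12.8
```

{"name": "carry_out", "arguments": {
  "commands": [
    [[0,0,0,1,0,0,0],[0,0,0,2,0,0,0],[0,0,0,3,0,0,0],[0,0,0,3,0,0,0]]
  ]
}}

```text
time: 29.82
tool_pos: [623.4, -275.3, 178.1]
tcp_rot: [180.0, -0.0, -4.8]
ft_force: [0.6, -0.1, -1.2]
finger_gap: 12.9
```

```bash
python3 - <<'E'
from h import *
s=r.sense(); print(s['tool_pos'],s['tcp_rot'],s['ft_force'],s['wrist_torque'])
E
```

```text
[ 623.44724228 -275.27677107  178.10942924] [ 1.79998653e+02 -7.18706631e-03 -4.79672098e+00] [ 0.56571558 -0.05581295 -1.23354248] [ 0.04172875  0.01088629 -0.01626413]
```

{"name": "carry_out", "arguments": {
  "commands": [
    [[0,0,0,1,0,0,0],[0,0,0,1,0,0,0],[0,0,0,1,0,0,0]]
  ]
}}

```text
time: 30.2
tool_pos: [623.4, -275.3, 177.0]
tcp_rot: [-180.0, 0.0, -4.8]
ft_force: [-0.6, -0.0, -1.8]
finger_gap: 12.7
```

{"name": "carry_out", "arguments": {
  "commands": [
    [[0,0,0,1,0,0,0],[0,0,0,1,0,0,0],[0,0,0,1,0,0,0]]
  ]
}}

```text
time: 30.58
tool_pos: [623.5, -275.3, 176.2]
tcp_rot: [180.0, -0.0, -4.8]
ft_force: [-0.2, -0.3, 0.2]
finger_gap: 12.6
```

```bash
python3 - <<'E'
from h import *
s=r.sense(); print(s['tool_pos'],s['tcp_rot'],s['ft_force'],s['wrist_torque'])
E
```

```text
[ 623.51552505 -275.32639735  176.18630456] [ 1.79994761e+02 -2.02215495e-02 -4.79856918e+00] [-0.24830617 -0.29672217  0.24415911] [-0.03829541 -0.01834607  0.01959235]
```

{"name": "carry_out", "arguments": {
  "commands": [
    [[0,0,0,0.5,0,0,0],[0,0,0,0.5,0,0,0]]
  ]
}}

```text
time: 30.82
tool_pos: [623.5, -275.3, 176.2]
tcp_rot: [180.0, -0.0, -4.8]
ft_force: [-2.0, 1.4, 5.2]
finger_gap: 12.9
```

{"name": "carry_out", "arguments": {
  "commands": [
    [[16,0,0,0,0,0,0],[18,0,0,0,0,0,0],[24,0,0,0,0,0,0],[35,0,0,0,0,0,0],[40,0,0,0,0,0,0]]
  ]
}}

```text
time: 31.45
tool_pos: [623.1, -275.0, 174.9]
tcp_rot: [-180.0, 0.1, -4.8]
ft_force: [0.4, -0.3, 0.4]
finger_gap: 39.9
```

{"name": "carry_out", "arguments": {
  "commands": [
    [[40,0,0,0,0,0,0],[40,0,0,-5,0,0,0],[40,0,0,-20,0,0,0],[40,0,0,-45,0,0,0],[40,0,0,-80,0,0,0]]
  ]
}}

```text
time: 32.08
tool_pos: [623.0, -275.1, 256.5]
tcp_rot: [-180.0, 0.0, -4.8]
ft_force: [-1.0, -0.4, 0.2]
finger_gap: 40.1
```

{"name": "carry_out", "arguments": {
  "commands": [
    [[40,-30,0,-20,0,0,0],[40,-80,-40,-40,0,0,0],[40,-120,-90,-40,0,0,0],[40,-140,-130,-40,0,0,0],[40,-140,-130,-40,0,0,0]]
  ]
}}

```text
time: 32.7
tool_pos: [494.2, -131.6, 297.8]
tcp_rot: [180.0, -0.2, -4.6]
ft_force: [0.0, -1.5, 0.3]
finger_gap: 40.0
```

```bash
python3 - <<'E'
from h import *
s=r.sense(); print(s['time'],s['tool_pos'],s['ft_force'],s['finger_gap'])
b,_=snap('side','s15.png'); t,_=snap('top','t15.png'); w,_=snap('wrist','w15.png')
x,y=[int(k) for k in proj('side',(623,-275,150))]; print(x,y)
B=cv2.resize(b[y-50:y+50,x-66:x+67],(400,300),interpolation=cv2.INTER_CUBIC)
T=cv2.resize(t[100:250,170:400],(400,300),interpolation=cv2.INTER_CUBIC)
cv2.imwrite('pics/f15.png',np.vstack([np.hstack([B,T]),np.hstack([cv2.resize(b[90:282,100:356],(400,300),interpolation=cv2.INTER_CUBIC),cv2.resize(w,(400,300))])])[:,:,::-1])
E
```

```text
32.7 [ 494.19577068 -131.59296737  297.84313867] [ 0.01207462 -1.52316261  0.29396942] 39.99445480510209
269 132
```

View pics/f15.png

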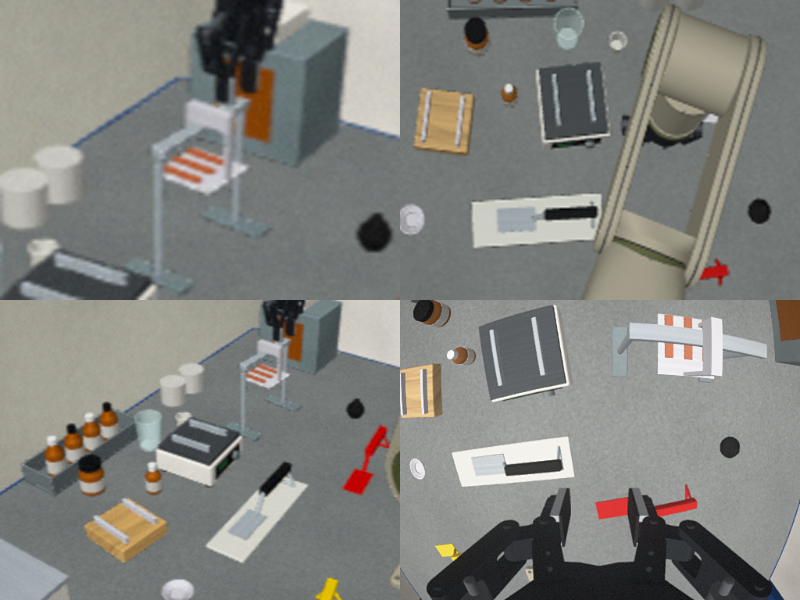

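The last picture shows the carrier hanging level over the bar's middle, the lifter upright on its tile, and everything else in its place. The arm is clear, so I'm handing in.

```bash
python3 -c "
from h import *
print(r.hand_in(), r.sense()['time'])"
```

```text
the job is handed in; nothing more can be done
the job is handed in; nothing more can be done
```

The carrier is off the hotplate and hanging on the rail, the lifter is back on its tile, and the job is handed in at about 33 s of the 72 s allowed.

- **Moving the carrier:** I slid the lifter's blade under it on the hotplate, lifted it and set it on the cooling stand's bars. The gripper never touched it while it was on the hotplate. I then took it by the hanger, brought the bar in under the lip and lowered it until the bar took the weight before letting go.
- **Lifter:** It went back within about a millimetre of where it started, and I felt it touch the tile before releasing.
- **Last checks:** The final pictures show the carrier hanging level at the bar's middle and the lifter upright on its tile. The other things in view stand where they were; one of the two yellow look-alikes was out of view. Before lowering, the bar lay within about 1 mm of the planned saddle point. After letting go, the forces were near zero and the arm was clear.
- **What disagreed:**
  - The real fingertips sit about 44 mm farther back than the tool data says. My first grasp closed on air above the handle; it touched nothing, and I corrected for it from then on.
  - The top and wrist cameras differed by about 3 mm, and I went with the closer wrist views.

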